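# Put additive bottles back in the colour-coded bench caddy

### The job

Two additive bottles, one red-capped and one blue-capped, stand on the workbench. Put each back into the caddy cell whose floor has its colour: tilt it to slip its body under the retaining rod, straighten it, and set it down gently, standing upright on the cell floor with the rod over its shoulder. Do not drop the bottles, ram the caddy or knock a bottle over, and leave the white bottle, the spray can, the tape roll and the wrench where they are.

Things in the scene. Friction and masses are not known exactly. Their poses are not given: they have to be found in the camera images.
- red_bottle_mid (a point): Loose bottle, red cap and band, standing at the start, 156 mm tall, about 0.18 kg (mass varies). Point on its axis half-way up, 78 mm above its underside; z towards the cap. Heights above the underside: body, diameter 46 mm, 0 to 78 mm; shoulder tapers to neck, diameter 18 mm, at 94 mm; cap, diameter 26 mm, 112 to 156 mm: grip it there.
- blue_bottle_mid (a point): Loose bottle like the red one but with blue cap and band; same sizes and same point half-way up.
- white_bottle_mid (a point): The same kind of bottle with white cap and band, already standing in the cell with the white floor: leave it there. Same point half-way up.
- caddy: Grey divided caddy fixed to the bench: one row of three open cells along its y, 66 by 180 mm outside. Origin under its centre, on the bench; x from the low front wall to the rod side, z up. Cells 54 (x) by 52 mm (y) inside, centred at x 0, y -58, 0, 58 mm; walls 6 mm. Front wall (-x) 40 mm high; back, end walls and dividers 52 mm. Cell floor (pad top) 8 mm above the bench.
- rod_mid (a point): Mid-length of the steel retaining rod, on its axis: diameter 8 mm, along the caddy's y over all cells, at caddy x = +19 mm, 104 mm above the bench; end posts 108 mm high. In x it leaves 42 mm to the front wall's inner face, so the 46 mm body cannot go straight down: lean the cap to caddy -x, foot to +x, 8 to 12 degrees, and straighten it once the shoulder is under the rod.
- front_rim (a point): Middle of the top edge of the caddy's low front wall (6 mm thick, 40 mm above the bench), at caddy x = -30 mm.
- pad_red: Red floor pad of one cell, fixed, 3 mm thick, filling that cell's floor; its axes are parallel to the caddy's. Origin at the centre of its underside, 5 mm above the bench, at the cell's centre. Which cell has which colour varies.
- pad_blue: Blue floor pad of another cell, the same in all else.
- pad_white: White floor pad of the third cell, where the white bottle stands.
- spray_can: Bystander: spray can, diameter 54 mm, 190 mm tall, origin at the centre of its underside.
- tape_roll: Bystander: green roll of tape lying flat, diameter 100 mm, 48 mm high, origin at the centre of its underside.
- wrench: Bystander: steel wrench lying flat on the bench, origin under it.

How it is judged:
At the end, for the whole second after the job is handed in: The red-capped and blue-capped bottles each stand upright (within 0.06 rad) and at rest on the floor pad of their own colour (middle within 9 mm of the pad's centre line and underside within 4 mm of the pad's top), released, and the white bottle still stands upright on its white pad (horizontal distance between red_bottle_mid and pad_red below 0.009 m and z of red_bottle_mid in the frame of pad_red below 0.085 m and angle between each of red_bottle_mid, blue_bottle_mid, white_bottle_mid's own z axis and vertical below 0.06 rad and linear speed of each of red_bottle, blue_bottle below 0.02 m/s and horizontal distance between blue_bottle_mid and pad_blue below 0.009 m and z of blue_bottle_mid in the frame of pad_blue below 0.085 m and horizontal distance between white_bottle_mid and pad_white below 0.009 m); the robot touches nothing.
It fails at once if a bottle was knocked over or tipped beyond 45 degrees (angle between any of red_bottle_mid, blue_bottle_mid, white_bottle_mid's own z axis and vertical above 0.785 rad).
It fails at once if a bottle was dropped or slammed into its cell (faster than 0.4 m/s there) ((horizontal distance between red_bottle_mid and pad_red below 0.03 m and z of red_bottle_mid in the frame of pad_red below 0.14 m and linear speed of red_bottle above 0.4 m/s) or (horizontal distance between blue_bottle_mid and pad_blue below 0.03 m and z of blue_bottle_mid in the frame of pad_blue below 0.14 m and linear speed of blue_bottle above 0.4 m/s)).
It fails at once if a bottle was rammed against the caddy (over 80 N) (contact force between any of red_bottle, blue_bottle and caddy above 80 N).
It fails at once if the white bottle was moved more than 20 mm (distance of white_bottle_mid from where it was at the start of the episode above 0.02 m).
It fails at once if the spray can, tape roll or wrench was moved more than 30 mm (distance of any of spray_can, tape_roll, wrench from where it was at the start of the episode above 0.03 m).
It also fails if it takes over 66 s, if anything falls off the work surface, if the arm or the gripper's body presses on something with over 40 N, if the wrist force passes 120 N, or if a joint passes its speed limit or range.

### The arm

A 6-joint arm with a two-finger parallel gripper is mounted at the origin on the work surface. World frame = base frame: x ahead of the robot, y to its left, z up, the work surface at z = 0. Lengths are in m, angles in rad, forces in N, time in s.
With the tool pointing down it reaches from about 0.325 to 0.85 m from the base axis. Payload 4.4 kg.
Tool frame: the origin (TCP) lies on the centre line of the jaws, within the pads' length; the fingertips stand 8 mm ahead of it and the grasp point (between the pads) lies 11 mm behind it; z points along the fingers, y is the direction in which the jaws open and shut (so a half turn about z gives the same grasp; the last joint's range is limited). The gripper opens to 94 mm and grips with 3 to 60 N. Pads are 16 mm wide; open, the fingers measure 119 mm over their backs; the gripper's body (75 mm by 177 mm) begins 78 mm behind the grasp point.
Start: joints at [-1.333, 0.207, 1.542, -0, 1.393, -0.15], TCP at [0.217, -0.532, 0.175] pointing down, gripper open.
Joint ranges: [-2.73, 2.73], [-0.86, 2.22], [0.23, 2.46], [-1.11, 4.25], [0.08, 2.63], [-2.82, 2.82]. Speed limits (rad/s): [2.79, 2.79, 3.14, 3.14, 3.14, 3.14].

### API

Orientations are given as a rotation vector (axis times angle).
In Python, from plant import r gives the robot as it stands.
- The arm moves only by the tool move_arm, never from a script. Its argument "steps" is a list of rows, each a list of 5 numbers: the opening, from -1 (shut) to 1 (fully open), so that 0 is half open, then the shift along the tool's x, y, z in m, then the turn about the tool's z in degrees. In form: [[hand, tx, ty, tz, turn], ...]. A call has 1 to 10 rows; each row is the pose to reach, as a shift and turn from the pose commanded when the call began, along the tool's axes at that moment; what a row does not reach only later rows make up. A row lasts 1/10 s, in which the tool goes at most 50 mm and 8.59 degrees, less where a joint would pass 70% of its speed; a pose out of reach is approached as far as the arm can. A call with a gripper value outside its range is refused whole. The fingers move at their own pace and stop on an object; the grip force is fixed at half the most. Time passes only in rows, so rows that repeat a pose let the fingers close. It gives the time, the measured TCP pose, the force and the opening at its end, in the units of the state.
- r.read_state(): the state, without advancing time (a new reading comes with each control period).
- r.camera(name): name is "scene" or "side" or "wrist"; returns the picture (400x640x3 uint8, red, green, blue); there is no depth.
- r.calibration(name): a dict with "fx", "fy", "cx", "cy" (pixels), "extrinsics" (4x4, takes a point from world to camera coordinates). Camera axes: x right, y up, looking along -z (the intrinsics and any distortion apply to the point x, -y, -z); pixel columns grow to the right and rows downward; lengths in m; the calibration is good to about 2 mm. A picture is of the moment at which its call begins: read the wrist's pose just before it. calibration takes no time and is no camera call; for the wrist camera it gives the pose at the moment of the call.
- r.close_job(): hands the job in, once; it reports no verdict.
The state is a dict: "t": time; "joint_pos": joint angles; "joint_velocities": joint speeds; "effort": joint torques, N m; "tool_pos": TCP position; "eef_rot": TCP orientation; "force": force on the tool from outside, world axes, zero at the start; "wrist_torque": the same for the moment, N m; "opening": opening from 0.0 (shut) to 1.0 (fully open).
Only numpy, scipy, OpenCV 4.12 (cv2) and the standard library are available. Lean on these libraries where they do the work, as an engineer would, in place of code of your own. Each camera call takes 0.05 s, during which the arm holds its last target.

## Working session

There is one attempt and no reset: what is moved stays moved. The work goes in short steps, Python scripts to look and compute and a tool call to move; the robot and the scene stay as the last step left them, time stands still between calls to the robot, and variables do not carry over. Pictures are saved under pics/ and viewed, and the job is handed in when it is done.

Besides the shell and the picture viewer there is one more tool, called as name([rows], argument=value, ...), one row to a line, values as JSON. move_arm: Moves the arm, as the interface text tells. Its arguments: {"type":"object","properties":{"steps":{"type":"array","items":{"type":"array","items":{"type":"number"}}}},"required":["steps"]}

```bash
ls; mkdir -p pics; python3 - <<'E'
from plant import r
import cv2
print(r.read_state())
for n in ["scene","side","wrist"]:
    c=r.calibration(n); print(n,c)
    cv2.imwrite(f"pics/{n}0.png",r.camera(n)[:,:,::-1])
E
```

```text
pics
{'t': 0.0, 'joint_pos': array([-1.33353710e+00,  2.07414111e-01,  1.54292345e+00, -3.63817966e-05,
        1.39349376e+00, -1.50489004e-01]), 'joint_velocities': array([-0.0012188 ,  0.00108202,  0.00032218,  0.00107165,  0.00117971,
       -0.00139066]), 'effort': array([ 7.21117831e-04, -3.70874333e+01, -2.81413668e+01,  6.99718692e-02,
        3.62751028e-02, -1.74351867e-04]), 'tool_pos': array([ 0.21718759, -0.53147058,  0.1737087 ]), 'eef_rot': array([-3.08054047e+00, -6.04844446e-01,  2.08555249e-04]), 'force': array([ 0.28368787, -0.61320689,  0.469147  ]), 'wrist_torque': array([-0.01445942, -0.04215382,  0.02110855]), 'opening': 1.0040858420616539}
scene {'fx': 513.0330975681893, 'fy': 513.0330975681893, 'cx': 319.67070800485584, 'cy': 197.89981893193826, 'extrinsics': array([[-0.27154333,  0.96235712, -0.01153194,  0.14177653],
       [-0.72068493, -0.1953813 ,  0.66516117,  0.32647526],
       [ 0.63786947,  0.18893098,  0.74661076, -1.73171107],
       [ 0.        ,  0.        ,  0.        ,  1.        ]])}
side {'fx': 516.2797076270266, 'fy': 516.2797076270266, 'cx': 327.6653632531766, 'cy': 201.84614294231554, 'extrinsics': array([[ 0.99533716, -0.09609158, -0.00838774, -0.52838203],
       [ 0.06259823,  0.5773441 ,  0.81409781, -0.10715225],
       [-0.07338534, -0.81082686,  0.5806672 , -1.1201439 ],
       [ 0.        ,  0.        ,  0.        ,  1.        ]])}
wrist {'fx': 307.5346038282609, 'fy': 307.5346038282609, 'cx': 317.30620416351957, 'cy': 194.93406240011768, 'extrinsics': array([[ 0.37784825, -0.92586095, -0.00349386, -0.57400286],
       [ 0.88673887,  0.36296263, -0.28627312,  0.02957068],
       [ 0.26631724,  0.10506965,  0.95814169, -0.39380995],
       [ 0.        ,  0.        ,  0.        ,  1.        ]])}
```

View pics/scene0.png

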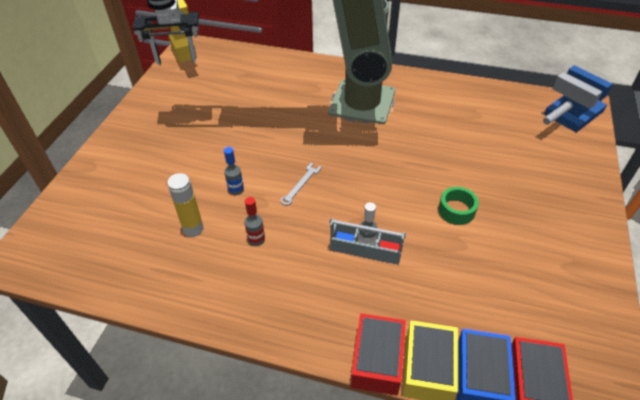

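View pics/side0.png

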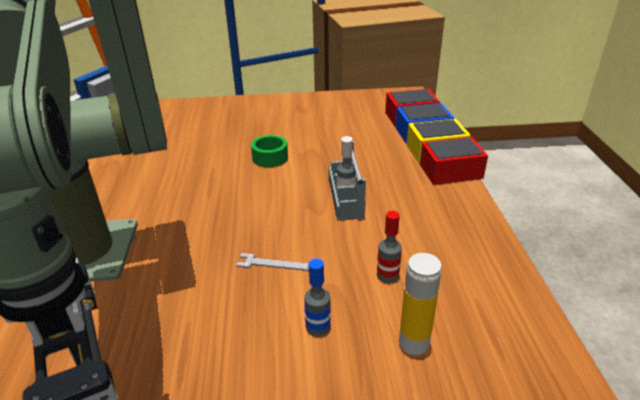

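View pics/wrist0.png

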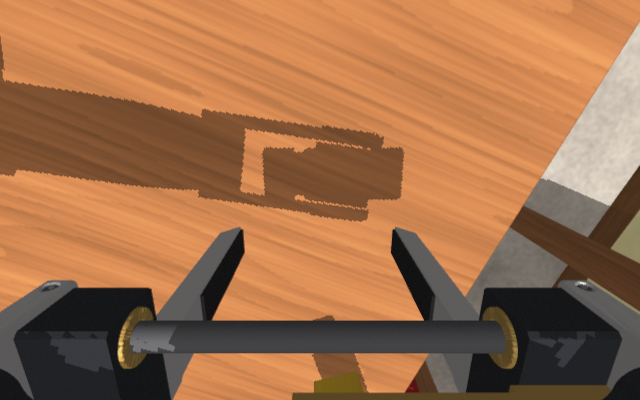

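```bash
python3 - <<'E'
import cv2,numpy as np
a=cv2.imread("pics/scene0.png"); b=cv2.imread("pics/side0.png")
p=cv2.resize(a[190:275,315:415],None,fx=6,fy=6,interpolation=cv2.INTER_CUBIC)
cv2.imwrite("pics/z1.png",p)
cv2.imwrite("pics/z2.png",cv2.resize(b[130:225,310:390],None,fx=6,fy=6,interpolation=cv2.INTER_CUBIC))
cv2.imwrite("pics/z3.png",cv2.resize(a[140:250,160:280],None,fx=5,fy=5,interpolation=cv2.INTER_CUBIC))
cv2.imwrite("pics/z4.png",cv2.resize(b[200:360,280:450],None,fx=3.5,fy=3.5,interpolation=cv2.INTER_CUBIC))
E
```

```text
(no output)
```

View pics/z1.png

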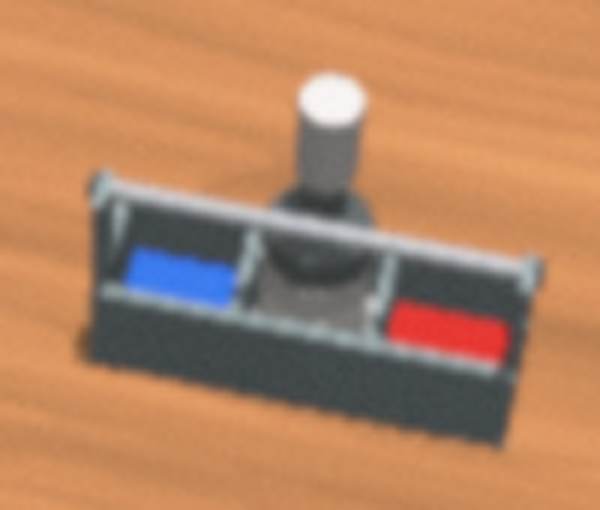

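View pics/z2.png

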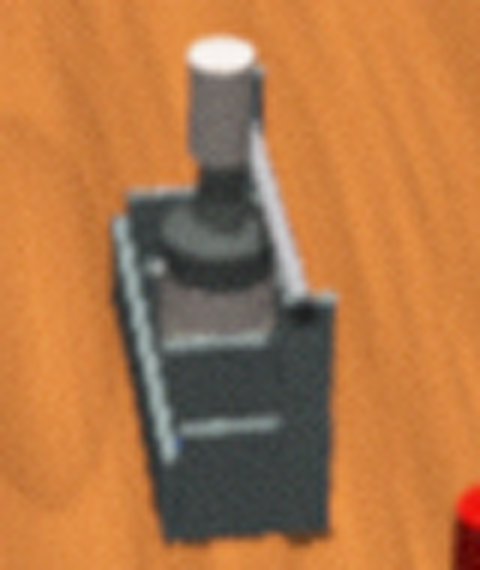

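View pics/z3.png

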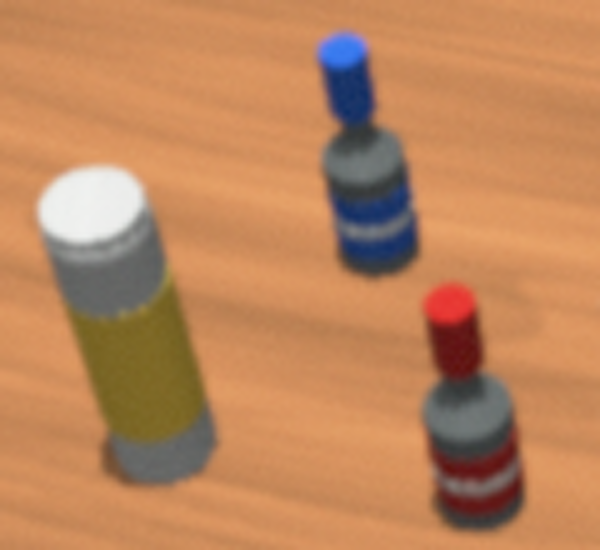

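View pics/z4.png

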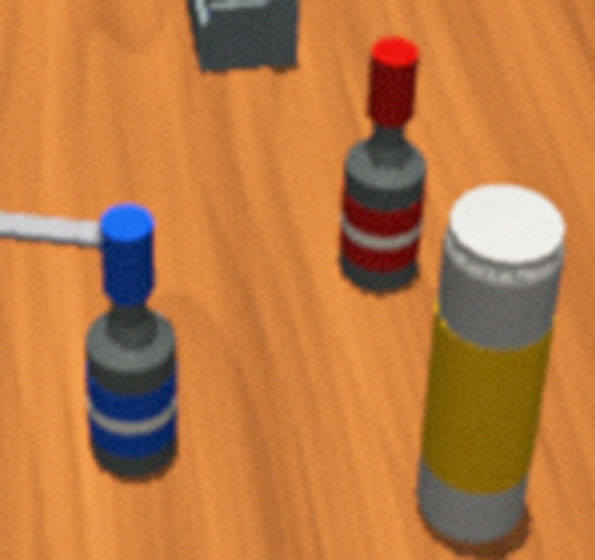

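```bash
cat > h.py <<'E'
import numpy as np,cv2
from scipy.optimize import least_squares
from plant import r
def proj(c,P):
    P=np.atleast_2d(P); E=c["extrinsics"]; q=P@E[:3,:3].T+E[:3,3]
    return np.c_[c["cx"]+c["fx"]*q[:,0]/-q[:,2], c["cy"]+c["fy"]*(-q[:,1])/-q[:,2]]
def ray(c,uv):
    E=c["extrinsics"];R=E[:3,:3]
    d=np.array([(uv[0]-c["cx"])/c["fx"],-(uv[1]-c["cy"])/c["fy"],-1.])
    return -R.T@E[:3,3],R.T@d
def atz(c,uv,z):
    o,d=ray(c,uv);return o+d*(z-o[2])/d[2]
def cad(p,P):
    P=np.atleast_2d(P);c,s=np.cos(p[2]),np.sin(p[2])
    return np.c_[p[0]+c*P[:,0]-s*P[:,1],p[1]+s*P[:,0]+c*P[:,1],P[:,2]]
E
python3 - <<'E'
from h import *
S=r.calibration("scene");D=r.calibration("side")
for n,a,b,z in [("white",(370.3,206.7),(346.8,139.2),.164),("blue",(228.6,150),(316.6,263.4),.156),("red",(249.8,200.6),(392.9,214.9),.156),("can",(178.4,181),(424.3,264.3),.19)]:
    print(n,atz(S,a,z).round(4),atz(D,b,z).round(4))
sp=[((33,-90,0),(90,358)),((33,90,0),(500,443)),((19,-87,104),(108,187)),((19,87,104),(530,265)),((33,-90,52),(103,290)),((33,90,52),(510,375))]
dp=[((-33,-90,0),(165,540)),((33,-90,0),(330,538)),((19,-90,104),(300,300)),((-30,-90,40),(168,455)),((-30,90,40),(118,218))]
Ps=np.array([p for p,_ in sp])/1e3;us=np.array([u for _,u in sp])/6+[315,190]
Pd=np.array([p for p,_ in dp])/1e3;ud=np.array([u for _,u in dp])/6+[310,130]
f=lambda p:np.r_[(proj(S,cad(p,Ps))-us).ravel(),(proj(D,cad(p,Pd))-ud).ravel()]
s=least_squares(f,[.55,.0,0],loss="soft_l1");print(s.x,f(s.x).reshape(-1,2).round(1))
E
```

```text
white [0.5936 0.1455 0.164 ] [0.5896 0.1385 0.164 ]
blue [ 0.4914 -0.2558  0.156 ] [ 0.4884 -0.2633  0.156 ]
red [ 0.6434 -0.1381  0.156 ] [ 0.6398 -0.1457  0.156 ]
can [ 0.6566 -0.3117  0.19  ] [ 0.6516 -0.3202  0.19  ]
[0.58952156 0.14442573 0.01757594] [[-0.5  0.2]
 [ 0.5  0.4]
 [-0.8 -0.6]
 [-0.3  0.3]
 [-2.6 -0.7]
 [ 1.1 -0.4]
 [-0.4 -0.5]
 [-0.  -2.3]
 [ 0.4  0.6]
 [ 0.4 -0.3]
 [-0.4 -1.6]]
```

```bash
cat >> h.py <<'E'
from scipy.spatial.transform import Rotation as Ro
def delta(target,yaw=None,s=None):
    s=s or r.read_state();R=Ro.from_rotvec(s["eef_rot"]).as_matrix()
    d=R.T@(np.array(target)-s["tool_pos"]); y=np.arctan2(R[1,0],R[0,0])
    t=None if yaw is None else np.degrees(y-yaw)
    print("TCP",s["tool_pos"].round(4),"yaw",np.degrees(y).round(2),"tilt",R[:,2].round(4),"-> d",d.round(4),"turn",t)
E
python3 - <<'E'
from h import *
delta([.6415,-.143,.29],0.0176)
delta([.2172,-.5315,.29],0.0176)
E
```

```text
TCP [ 0.2173 -0.5316  0.174 ] yaw 22.22 tilt [-4.0e-04  1.7e-03 -1.0e+00] -> d [ 0.5397 -0.1996 -0.1156] turn 21.20714478140495
TCP [ 0.2173 -0.5316  0.174 ] yaw 22.22 tilt [-4.0e-04  1.7e-03 -1.0e+00] -> d [ 0.     -0.0004 -0.116 ] turn 21.20714478140495
```

move_arm([
  [1, 0, 0, -0.05, 0],
  [1, 0, 0, -0.1, 5],
  [1, 0.04, -0.015, -0.116, 10],
  [1, 0.08, -0.03, -0.116, 15],
  [1, 0.12, -0.045, -0.116, 21.2],
  [1, 0.16, -0.06, -0.116, 21.2],
  [1, 0.2, -0.075, -0.116, 21.2],
  [1, 0.24, -0.09, -0.116, 21.2],
  [1, 0.29, -0.107, -0.116, 21.2],
  [1, 0.34, -0.125, -0.116, 21.2],
])

```text
t: 1.15
tool_pos: [0.4814, -0.2905, 0.2906]
eef_rot: [-3.141, -0.027, 0.0]
force: [1.0, -0.7, -0.3]
opening: 1.001
```

```bash
python3 - <<'E'
from h import *
delta([.6415,-.143,.29],0.0176)
cv2.imwrite("pics/w1.png",r.camera("wrist")[:,:,::-1])
E
```

```text
TCP [ 0.4814 -0.2905  0.2906] yaw 0.98 tilt [-2.e-04  2.e-04 -1.e+00] -> d [ 0.1626 -0.1448  0.0005] turn -0.025720770630716153
```

View pics/w1.png

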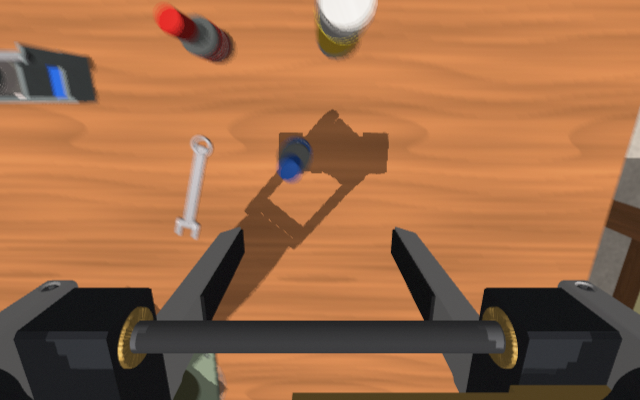

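```bash
python3 - <<'E'
from h import *
W=r.calibration("wrist")
for n,u,z in [("blue",(289,169),.156),("red",(171,20),.156)]: print(n,atz(W,u,z).round(4))
a=cv2.imread("pics/w1.png")
cv2.imwrite("pics/z5.png",cv2.resize(a[130:190,260:340],None,fx=7,fy=7,interpolation=cv2.INTER_CUBIC))
cv2.imwrite("pics/z6.png",cv2.resize(a[0:70,140:250],None,fx=6,fy=6,interpolation=cv2.INTER_CUBIC))
E
```

```text
blue [ 0.4986 -0.2509  0.156 ]
red [ 0.6476 -0.1326  0.156 ]
```

View pics/z5.png

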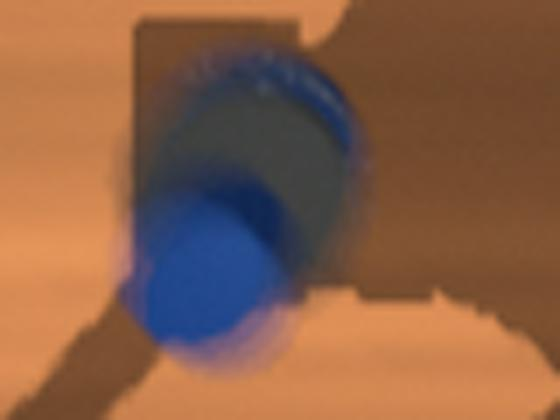

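View pics/z6.png

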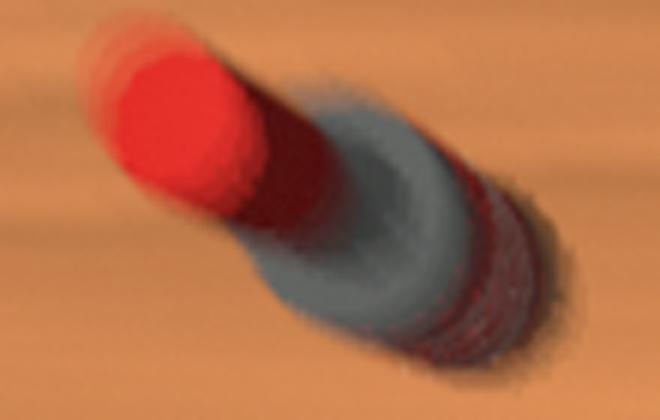

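```bash
python3 - <<'E'
from h import *
delta([.6415,-.143,.29],0.0176)
W=r.calibration("wrist")
a=r.camera("wrist")[:,:,::-1].copy();cv2.imwrite("pics/w2.png",a)
delta([.6415,-.143,.29],0.0176)
np.save("w2.npy",W["extrinsics"])
hsv=cv2.cvtColor(a,cv2.COLOR_BGR2HSV)
for n,lo,hi in [("blue",(105,150,130),(125,255,255)),("red",(0,180,180),(4,255,255))]:
    m=cv2.inRange(hsv,lo,hi); k,l,st,ce=cv2.connectedComponentsWithStats(m)
    for i in range(1,k):
        if st[i,4]>60: print(n,st[i],ce[i].round(1),atz(W,ce[i],.156).round(4))
cv2.imwrite("pics/z5.png",cv2.resize(a[0:200,100:380],None,fx=2.8,fy=2.8,interpolation=cv2.INTER_CUBIC))
cv2.imwrite("pics/z6.png",cv2.resize(a[30:120,0:110],None,fx=7,fy=6.6,interpolation=cv2.INTER_CUBIC))
E
```

```text
TCP [ 0.4868 -0.2842  0.2904] yaw 1.45 tilt [ 0.0044  0.0054 -1.    ] -> d [ 0.1583 -0.1372  0.0018] turn 0.4417963716465253
TCP [ 0.4839 -0.2872  0.2903] yaw 1.47 tilt [ 9.0e-04  2.5e-03 -1.0e+00] -> d [ 0.1612 -0.1401  0.0008] turn 0.46553916331516626
blue [ 59  73  17  30 343] [67.  87.7] [ 0.5805 -0.0144  0.156 ]
blue [288 169  21  20 316] [297.7 178.5] [ 0.4878 -0.2609  0.156 ]
red [169  16  25  27 514] [181.1  28.9] [ 0.6398 -0.1419  0.156 ]
```

View pics/z5.png

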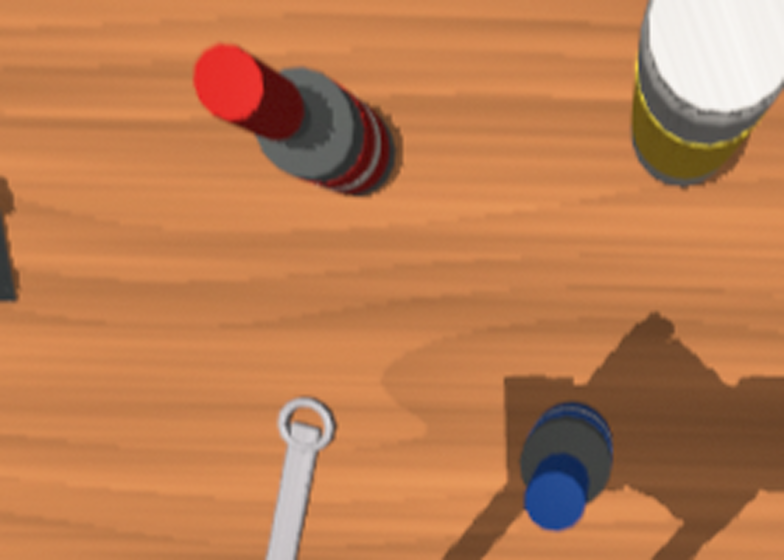

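View pics/z6.png

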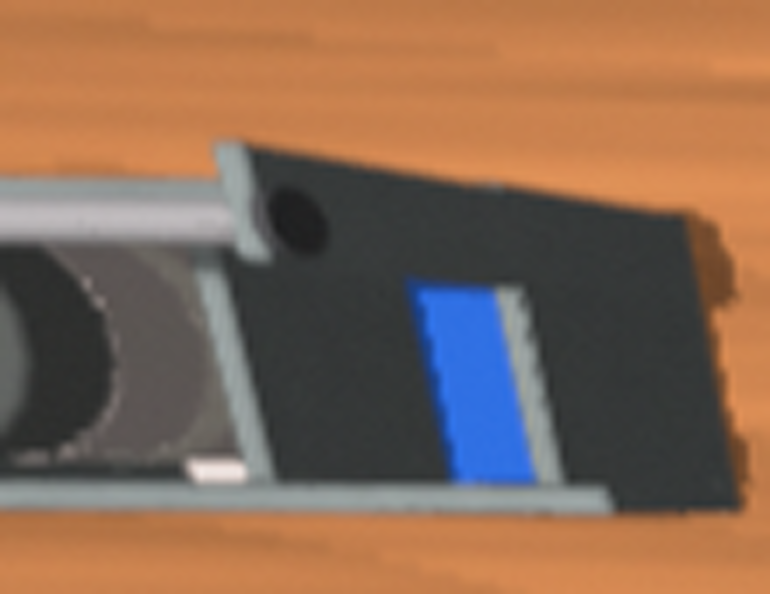

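move_arm([
  [1, 0.045, -0.04, 0, 0.4],
  [1, 0.09, -0.08, 0, 0.4],
  [1, 0.125, -0.11, 0, 0.4],
  [1, 0.145, -0.13, 0.02, 0.4],
  [1, 0.155, -0.139, 0.05, 0.4],
  [1, 0.159, -0.143, 0.08, 0.4],
  [1, 0.159, -0.143, 0.085, 0.4],
  [1, 0.159, -0.143, 0.085, 0.4],
  [1, 0.159, -0.143, 0.085, 0.4],
  [1, 0.159, -0.143, 0.085, 0.4],
])

```text
t: 2.25
tool_pos: [0.6379, -0.1476, 0.2086]
eef_rot: [3.14, 0.015, 0.006]
force: [-0.8, -0.0, 0.6]
opening: 0.999
```

```bash
python3 - <<'E'
from h import *
W=r.calibration("wrist")
delta([.640,-.142,.123],0.0176)
a=r.camera("wrist")[:,:,::-1].copy();cv2.imwrite("pics/w3.png",a)
hsv=cv2.cvtColor(a,cv2.COLOR_BGR2HSV)
for n,lo,hi in [("red",(0,180,180),(4,255,255))]:
    m=cv2.inRange(hsv,lo,hi); k,l,st,ce=cv2.connectedComponentsWithStats(m)
    for i in range(1,k):
        if st[i,4]>60: print(n,st[i],ce[i].round(1),atz(W,ce[i],.156).round(4))
E
```

```text
TCP [ 0.6379 -0.1476  0.2086] yaw 0.55 tilt [ 0.004  -0.0016 -1.    ] -> d [ 0.0018 -0.0057  0.0856] turn -0.46056152368239245
red [ 49 191  10  12  87] [ 53.6 196.1] [0.6406 0.0874 0.156 ]
```

View pics/w3.png

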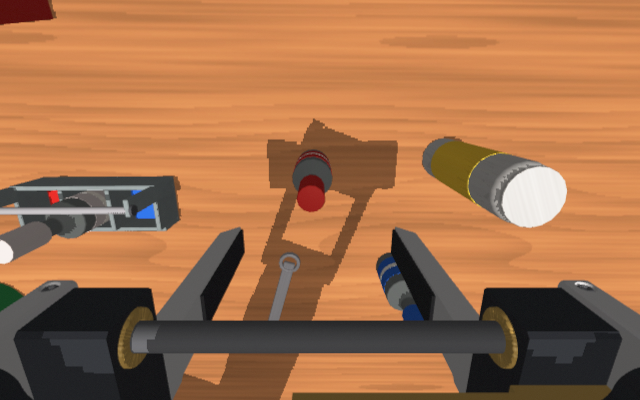

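```bash
python3 - <<'E'
from h import *
W=r.calibration("wrist")
delta([.640,-.142,.123],0.0176)
a=r.camera("wrist")[:,:,::-1].copy()
hsv=cv2.cvtColor(a,cv2.COLOR_BGR2HSV)
m=((hsv[...,0]<6)|(hsv[...,0]>174))&(hsv[...,1]>180)&(hsv[...,2]>125)
k,l,st,ce=cv2.connectedComponentsWithStats(m.astype(np.uint8))
for i in range(1,k):
        if st[i,4]>60: print(st[i],ce[i].round(1),atz(W,ce[i],.156).round(4))
cv2.imwrite("pics/z7.png",cv2.resize(a[165:270,0:200],None,fx=4,fy=4,interpolation=cv2.INTER_CUBIC))
E
```

```text
TCP [ 0.6378 -0.1474  0.2084] yaw 0.56 tilt [ 0.0039 -0.0015 -1.    ] -> d [ 0.0019 -0.0055  0.0854] turn -0.44985857777011184
[297 186  28  26 563] [310.7 198.2] [ 0.6407 -0.1417  0.156 ]
[ 48 191  11  13 106] [ 52.9 196.3] [0.6403 0.0882 0.156 ]
```

View pics/z7.png

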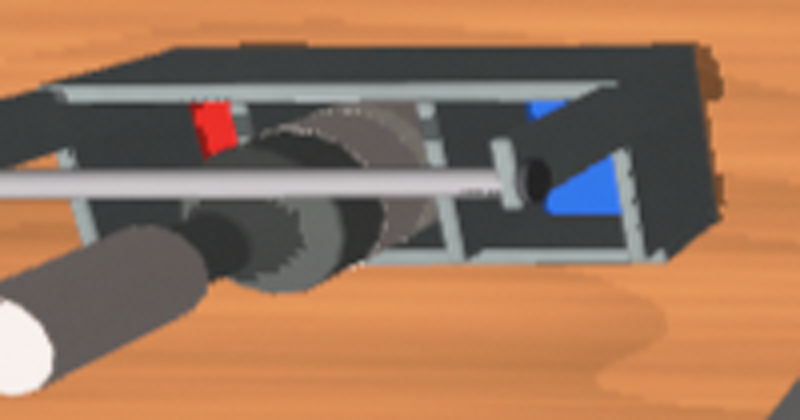

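move_arm([
  [1, 0.002, -0.0055, 0.01, -0.45],
  [1, 0.002, -0.0055, 0.03, -0.45],
  [1, 0.002, -0.0055, 0.055, -0.45],
  [1, 0.002, -0.0055, 0.075, -0.45],
  [1, 0.002, -0.0055, 0.084, -0.45],
  [1, 0.002, -0.0055, 0.0855, -0.45],
  [1, 0.002, -0.0055, 0.0855, -0.45],
  [1, 0.002, -0.0055, 0.0855, -0.45],
])

```text
t: 3.15
tool_pos: [0.64, -0.141, 0.1219]
eef_rot: [3.14, 0.03, 0.004]
force: [-0.4, -0.4, 0.2]
opening: 1.003
```

```bash
python3 - <<'E'
from h import *
delta([.6407,-.1417,.123],0.0176)
a=r.camera("wrist")[:,:,::-1].copy();cv2.imwrite("pics/w4.png",a)
a=r.camera("side")[:,:,::-1].copy();cv2.imwrite("pics/s4.png",cv2.resize(a[130:330,280:480],None,fx=3,fy=3))
# caddy fit from several cameras
E
```

```text
TCP [ 0.64   -0.141   0.1219] yaw 1.08 tilt [ 2.6e-03 -9.0e-04 -1.0e+00] -> d [ 0.0007  0.0007 -0.0011] turn 0.0693660873299194
```

View pics/w4.png

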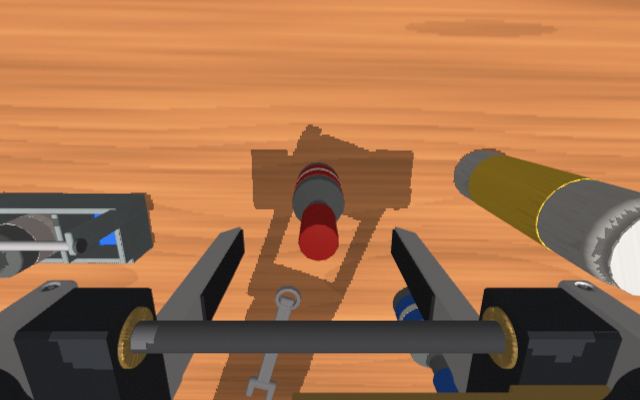

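View pics/s4.png

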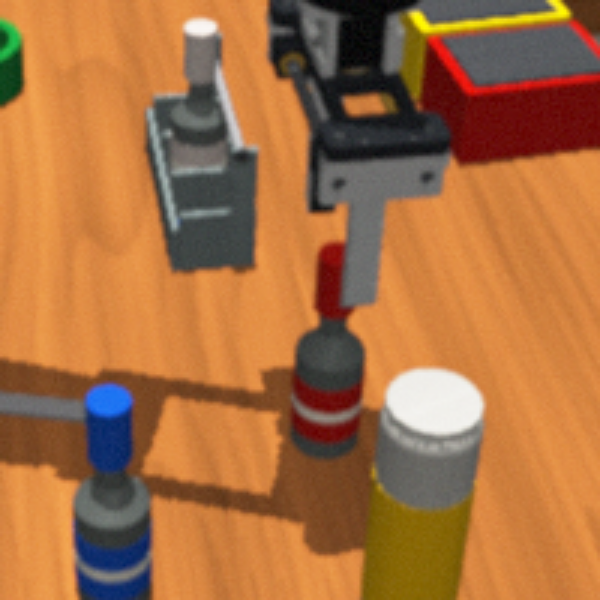

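```bash
python3 - <<'E'
from h import *
s=r.read_state();D=r.calibration("side");W=r.calibration("wrist")
t=s["tool_pos"]
P=[t+[0,-.05,-.008],t+[0,.05,-.008],[.6407,-.1417,.156],[.6407,-.1417,0]]
print((proj(D,P)-[280,130])*3); print(proj(W,P))
a=cv2.imread("pics/w4.png");hsv=cv2.cvtColor(a,cv2.COLOR_BGR2HSV)
m=((hsv[...,0]<6)|(hsv[...,0]>174))&(hsv[...,1]>180)&(hsv[...,2]>125)
k,l,st,ce=cv2.connectedComponentsWithStats(m.astype(np.uint8))
for i in range(1,k):
        if st[i,4]>60: print(st[i],ce[i].round(1),atz(W,ce[i],.156).round(4))
E
```

```text
[[349.10293076 354.07677986]
 [318.34377514 256.0843964 ]
 [338.90040223 250.73853763]
 [323.96202101 434.63931441]]
[[382.83016292 220.29749583]
 [250.87511457 217.99832615]
 [317.93970912 242.13346775]
 [317.75252818 181.56364698]]
[ 299  224   39   36 1096] [318.2 242. ] [ 0.6408 -0.1418  0.156 ]
```

```bash
python3 - <<'E'
from h import *
D=r.calibration("side");W=r.calibration("wrist")
for u in [(342,303),(374,303),(358,303)]:
    o,d=ray(D,np.array(u)/3+[280,130])
    for y in (-.188,-.2005): print(u,y,(o+d*(y-o[1])/d[1]).round(4))
for u,y in [((243,230),.047),((397,230),-.047),((392,228),-.047)]:
    o,d=ray(W,u); yy=-.141+y; print((o+d*(yy-o[1])/d[1]).round(4))
print(np.linalg.inv(W["extrinsics"])[:3,3], r.read_state()["tool_pos"])
E
```

```text
(342, 303) -0.188 [ 0.6335 -0.188   0.152 ]
(342, 303) -0.2005 [ 0.6303 -0.2005  0.1623]
(374, 303) -0.188 [ 0.6531 -0.188   0.1503]
(374, 303) -0.2005 [ 0.6495 -0.2005  0.1606]
(358, 303) -0.188 [ 0.6433 -0.188   0.1512]
(358, 303) -0.2005 [ 0.6399 -0.2005  0.1614]
[ 0.646  -0.094   0.1512]
[ 0.6533 -0.188   0.1644]
[ 0.6498 -0.188   0.153 ]
[ 0.72377802 -0.13989057  0.33208347] [ 0.63986485 -0.14099764  0.12192409]
```

move_arm([
  [-0.1, 0, 0, 0, 0],
  [-0.1, 0, 0, 0, 0],
  [-0.1, 0, 0, 0, 0],
  [-0.1, 0, 0, 0, 0],
])

```text
t: 3.65
tool_pos: [0.6389, -0.1407, 0.1204]
eef_rot: [3.141, 0.029, 0.0]
force: [-0.5, 0.3, -0.5]
opening: 0.696
```

```bash
python3 - <<'E'
from h import *
delta([.6407,-.1417,.123],0.0176);print(r.read_state()["opening"])
a=r.camera("wrist")[:,:,::-1].copy();cv2.imwrite("pics/w5.png",a)
a=r.camera("side")[:,:,::-1].copy();cv2.imwrite("pics/s5.png",cv2.resize(a[130:330,280:480],None,fx=3,fy=3))
E
```

```text
TCP [ 0.6389 -0.1407  0.1204] yaw 1.07 tilt [ 1.e-04 -0.e+00 -1.e+00] -> d [ 0.0018  0.001  -0.0026] turn 0.05824971903530044
0.6958714010716904
```

View pics/w5.png

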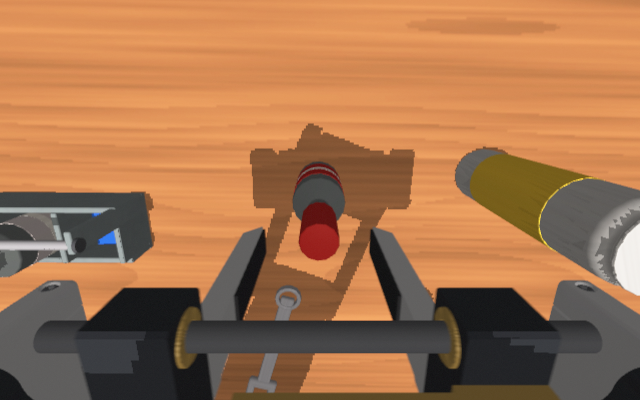

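View pics/s5.png

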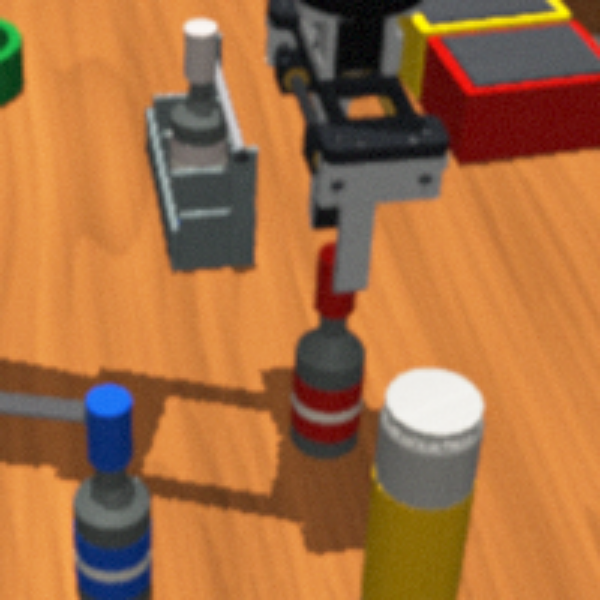

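```bash
python3 - <<'E'
from h import *
S=r.calibration("scene");D=r.calibration("side")
t=np.array([.2172,-.5315,.1737]);y=np.array([.378,-.926,0])
for dz in (-.008,.03,.035): print(dz,proj(S,[t+y*.053+[0,0,dz],t-y*.053+[0,0,dz]]).round(1))
a=cv2.imread("pics/scene0.png");cv2.imwrite("pics/z8.png",cv2.resize(a[0:100,110:290],None,fx=4.4,fy=4.4,interpolation=cv2.INTER_CUBIC))
a=r.camera("scene")[:,:,::-1];cv2.imwrite("pics/z9.png",cv2.resize(a[100:270,180:330],None,fx=4,fy=3.5,interpolation=cv2.INTER_CUBIC))
t=r.read_state()["tool_pos"]
for dz in (-.008,.03,.035): print(dz,(proj(S,[t+[0,.036,dz],t-[0,.036,-dz]])-[180,100])*[4,3.5])
E
```

```text
-0.008 [[161.4  73.7]
 [196.4  71.1]]
0.03 [[158.3  63. ]
 [194.   60.4]]
0.035 [[157.9  61.6]
 [193.7  58.9]]
-0.008 [[340.94969072 397.87972687]
 [231.6452201  377.45936737]]
0.03 [[335.20477044 362.30653527]
 [223.47302292 341.8095366 ]]
0.035 [[334.42909887 357.50348979]
 [222.36993158 336.99748681]]
```

View pics/z8.png

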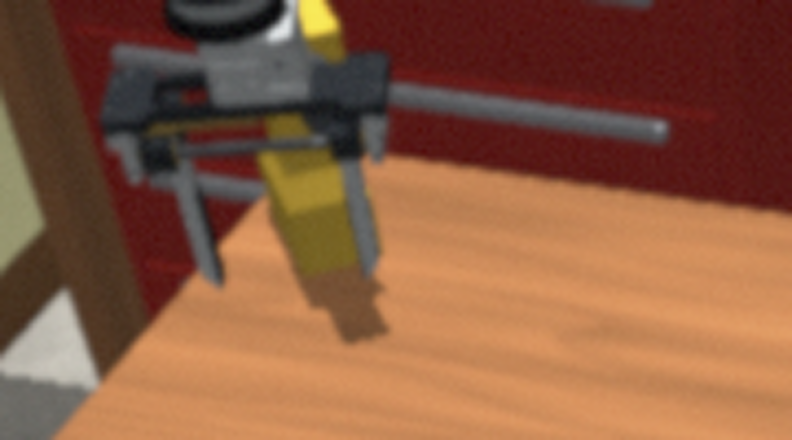

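View pics/z9.png

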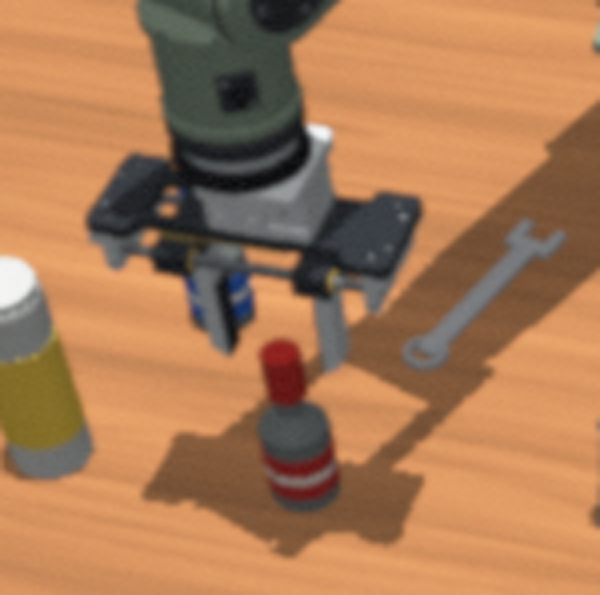

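move_arm([
  [-0.1, 0.001, 0, 0.01, 0],
  [-0.1, 0.001, 0, 0.02, 0],
  [-0.1, 0.001, 0, 0.028, 0],
  [-0.1, 0.001, 0, 0.03, 0],
  [-0.1, 0.001, 0, 0.03, 0],
])

```text
t: 4.3
tool_pos: [0.6391, -0.1404, 0.0891]
eef_rot: [-3.141, -0.029, 0.003]
force: [-0.0, -0.1, 0.1]
opening: 0.452
```

```bash
python3 - <<'E'
from h import *
delta([.6407,-.1417,.123],0.0176);print(r.read_state()["opening"])
S=r.calibration("scene");D=r.calibration("side")
a=r.camera("side")[:,:,::-1].copy();a=cv2.resize(a[180:300,340:460],None,fx=5,fy=5)
b=r.camera("scene")[:,:,::-1];b=cv2.resize(b[140:260,190:310],None,fx=5,fy=5)
cv2.imwrite("pics/a6.png",a);cv2.imwrite("pics/b6.png",b)
w=r.camera("wrist")[:,:,::-1].copy();cv2.imwrite("pics/w6.png",w)
E
```

```text
TCP [ 0.6391 -0.1404  0.0891] yaw 1.07 tilt [-2.e-03  7.e-04 -1.e+00] -> d [ 0.0015  0.0013 -0.0339] turn 0.059762515779299134
0.451697144377866
```

View pics/a6.png

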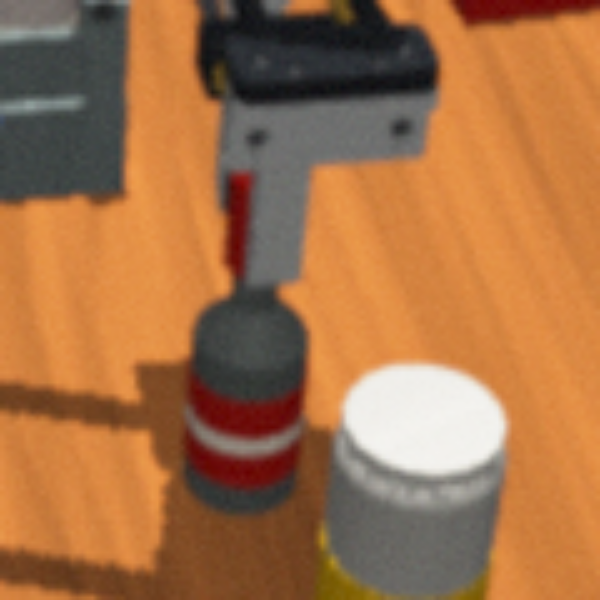

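View pics/b6.png

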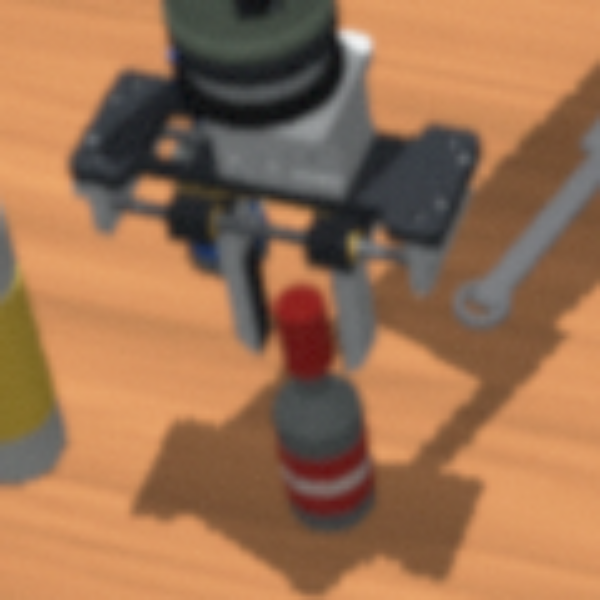

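View pics/w6.png

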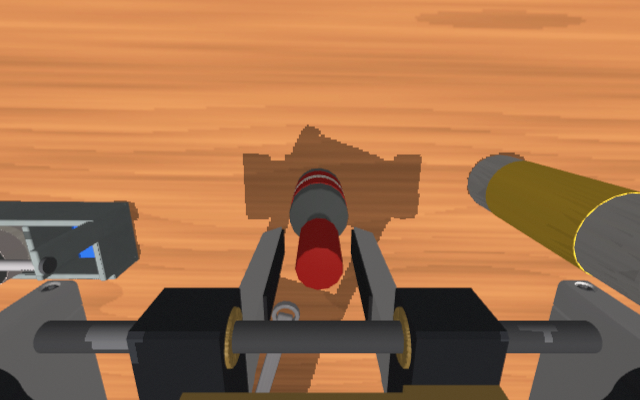

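```bash
python3 - <<'E'
from h import *
D=r.calibration("side");S=r.calibration("scene");W=r.calibration("wrist")
for u in [(247,281),(300,284)]:
    o,d=ray(D,np.array(u)/5+[340,180])
    for y in (-.174,): print(u,y,(o+d*(y-o[1])/d[1]).round(4))
# scene: tips, known y
for u,y in [((258,350),-.1404-.0212),((345,368),-.1404+.0212)]:
    o,d=ray(S,np.array(u)/5+[190,140]); 
    for x in (.634,.639,.647): print("scene",x,(o+d*(x-o[0])/d[0]).round(4))
for u,y in [((284,230),.0212),((352,230),-.0212)]:
    o,d=ray(W,u); yy=-.1404+y; print((o+d*(yy-o[1])/d[1]).round(4))
E
```

```text
(247, 281) -0.174 [ 0.6293 -0.174   0.1289]
(300, 284) -0.174 [ 0.6494 -0.174   0.1258]
scene 0.634 [ 0.634  -0.1703  0.1005]
scene 0.639 [ 0.639  -0.1675  0.1071]
scene 0.647 [ 0.647  -0.1629  0.1176]
scene 0.634 [ 0.634  -0.1239  0.101 ]
scene 0.639 [ 0.639  -0.1214  0.1076]
scene 0.647 [ 0.647  -0.1173  0.1181]
[ 0.6444 -0.1192  0.1143]
[ 0.6523 -0.1616  0.131 ]
```

move_arm([
  [-1, 0.001, 0, 0, 0],
  [-1, 0.001, 0, 0, 0],
  [-1, 0.001, 0, 0, 0],
  [-1, 0.001, 0, 0, 0],
  [-1, 0.001, 0, 0, 0],
])

```text
t: 4.95
tool_pos: [0.6412, -0.141, 0.0908]
eef_rot: [3.141, 0.029, 0.001]
force: [0.1, -2.3, 1.9]
opening: 0.271
```

```bash
python3 - <<'E'
from h import *
delta([.6407,-.1417,.123],0.0176);s=r.read_state();print(s["opening"],s["opening"]*94,s["force"],s["wrist_torque"])
a=r.camera("side")[:,:,::-1].copy();a=cv2.resize(a[180:300,340:460],None,fx=5,fy=5)
cv2.imwrite("pics/a7.png",a)
w=r.camera("wrist")[:,:,::-1].copy();cv2.imwrite("pics/w7.png",w[150:,200:450])
E
```

```text
TCP [ 0.6412 -0.141   0.0908] yaw 1.07 tilt [ 8.e-04 -6.e-04 -1.e+00] -> d [-0.0005  0.0007 -0.0322] turn 0.05976393333552636
0.27127445429971425 25.49979870417314 [ 0.05394339 -2.30794055  1.92062906] [-0.18643202  0.03795553  0.00809729]
```

View pics/a7.png

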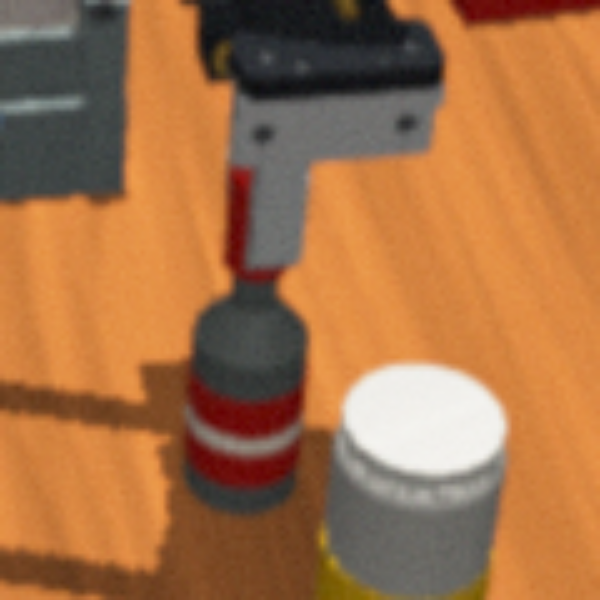

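View pics/w7.png

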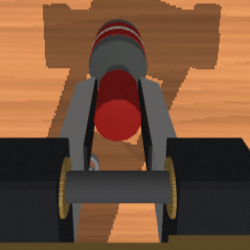

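move_arm([
  [-1, 0, 0, 0.001, 0],
  [-1, -0.003, 0, 0.001, 0],
  [-1, -0.006, 0, 0.001, 0],
  [-1, -0.008, 0, 0.001, 0],
])

```text
t: 5.45
tool_pos: [0.6353, -0.1412, 0.0911]
eef_rot: [3.14, 0.029, 0.009]
force: [3.9, 0.6, 6.0]
opening: 0.272
```

```bash
python3 - <<'E'
from h import *
delta([.6412,-.141,.0908],0.0176);s=r.read_state();print(s["opening"],s["opening"]*94,s["force"],s["wrist_torque"])
a=r.camera("side")[:,:,::-1].copy();a=cv2.resize(a[180:300,340:460],None,fx=5,fy=5)
cv2.imwrite("pics/a8.png",a)
E
```

```text
TCP [ 0.6353 -0.1412  0.0911] yaw 1.07 tilt [ 0.006  -0.0012 -1.    ] -> d [ 0.0059 -0.0001  0.0004] turn 0.061190780249387344
0.27237650962622273 25.603391904864935 [3.93532889 0.61885838 5.96283577] [-0.1385115  -1.21806079 -0.0050138 ]
```

View pics/a8.png

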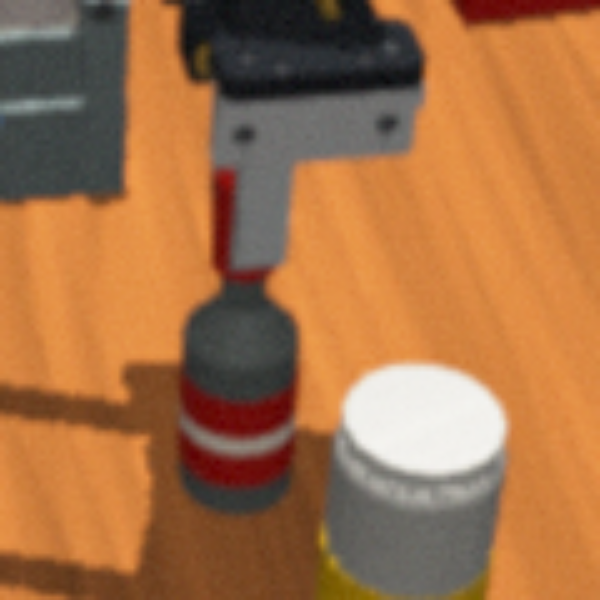

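move_arm([
  [-1, -0.003, 0, 0.001, 0],
  [-1, -0.006, 0, 0.001, 0],
  [-1, -0.009, 0, 0.001, 0],
  [-1, -0.012, 0, 0.001, 0],
  [-1, -0.015, 0, 0.001, 0],
  [-1, -0.017, 0, 0.001, 0],
  [-1, -0.017, 0, 0.001, 0],
])

```text
t: 6.2
tool_pos: [0.6186, -0.1417, 0.0912]
eef_rot: [3.14, 0.029, 0.011]
force: [2.8, 1.0, 8.5]
opening: 0.272
```

```bash
python3 - <<'E'
from h import *
delta([.6412,-.141,.0908],0.0176);s=r.read_state();print(s["opening"],s["opening"]*94,s["force"],s["wrist_torque"])
a=r.camera("side")[:,:,::-1].copy();a=cv2.resize(a[180:300,340:460],None,fx=5,fy=5)
cv2.imwrite("pics/a9.png",a)
E
```

```text
TCP [ 0.6186 -0.1417  0.0912] yaw 1.06 tilt [ 0.0067 -0.0016 -1.    ] -> d [ 0.0226 -0.0003  0.0006] turn 0.056568755711963244
0.2722507559971621 25.591571063733237 [2.78279669 1.02788737 8.53724519] [ 0.02769832 -0.96870364  0.01613762]
```

View pics/a9.png

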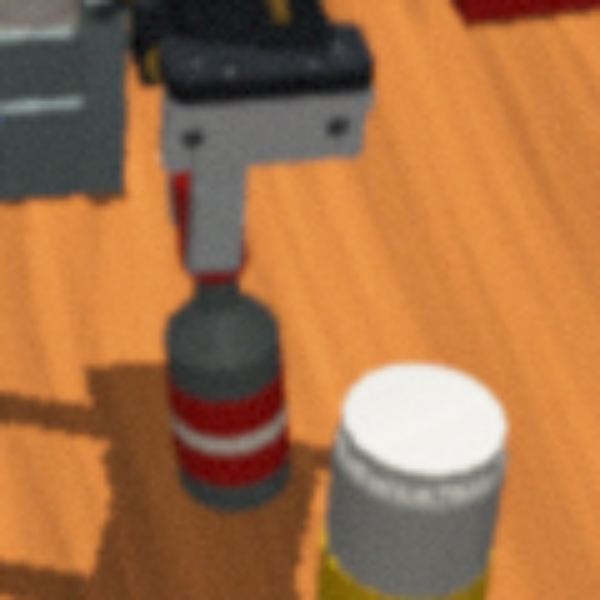

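move_arm([
  [-1, -0.003, 0, 0.001, 0],
  [-1, -0.006, 0, 0.001, 0],
  [-1, -0.006, 0, 0.001, 0],
  [-1, -0.006, 0, -0.005, 0],
  [-1, -0.006, 0, -0.02, 0],
  [-1, -0.006, 0, -0.05, 0],
  [-1, -0.006, 0, -0.09, 0],
  [-1, -0.006, 0, -0.11, 0],
  [-1, -0.006, 0, -0.12, 0],
  [-1, -0.006, 0, -0.12, 0],
])

```text
t: 7.25
tool_pos: [0.6097, -0.1412, 0.2091]
eef_rot: [3.141, 0.029, 0.0]
force: [0.8, -0.8, -3.0]
opening: 0.271
```

```bash
python3 - <<'E'
from h import *
delta([.58,.2,.25],0.0176);s=r.read_state();print(s["opening"],s["opening"]*94,s["force"],s["wrist_torque"])
a=r.camera("side")[:,:,::-1].copy();a=cv2.resize(a[60:260,320:470],None,fx=4,fy=4)
cv2.imwrite("pics/a10.png",a[:600])
E
```

```text
TCP [ 0.6097 -0.1412  0.2091] yaw 1.07 tilt [ 2.e-04 -3.e-04 -1.e+00] -> d [-0.0233 -0.3417 -0.041 ] turn 0.0631708919470242
0.27117377396479986 25.490334752691187 [ 0.77162324 -0.75737162 -2.97472234] [ 0.0098635  -0.00089235 -0.03836071]
```

View pics/a10.png

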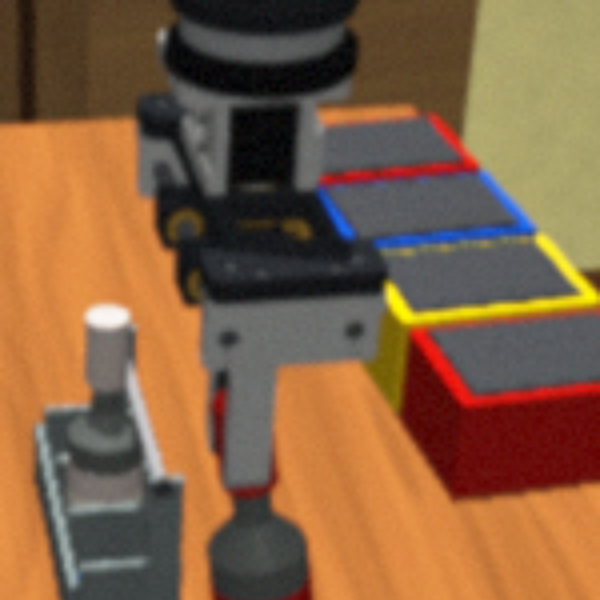

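```bash
python3 - <<'E'
from h import *
a=r.camera("side")[:,:,::-1].copy();cv2.imwrite("pics/s11.png",a)
cv2.imwrite("pics/a11.png",cv2.resize(a[150:250,340:440],None,fx=6,fy=6,interpolation=cv2.INTER_CUBIC))
D=r.calibration("side");t=r.read_state()["tool_pos"]
for th in (8,10,12):
  for hh in (.135,):
    s,c=np.sin(np.radians(th)),np.cos(np.radians(th))
    G=t+[0,0,.045]
    ax=np.array([-s,0,c])  # towards cap
    P=[G+ax*(h-hh) for h in (0,.03,.078,.094,.112)]
    print(th,((proj(D,P)-[340,150])*6).round(0).tolist())
E
```

```text
8 [[267.0, 479.0], [259.0, 406.0], [246.0, 282.0], [241.0, 239.0], [236.0, 190.0]]
10 [[282.0, 477.0], [271.0, 404.0], [252.0, 281.0], [246.0, 238.0], [239.0, 190.0]]
12 [[296.0, 473.0], [282.0, 401.0], [259.0, 280.0], [251.0, 237.0], [241.0, 189.0]]
```

View pics/a11.png

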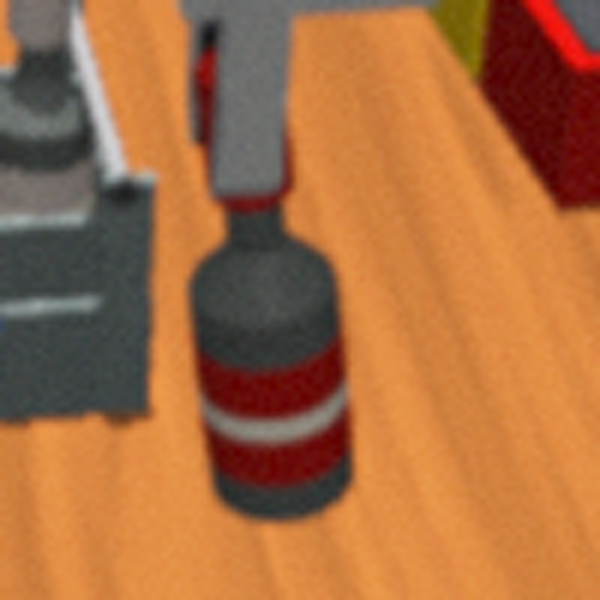

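```bash
python3 - <<'E'
from h import *
delta([.559,.201,.29],0.0176)
E
```

```text
TCP [ 0.6083 -0.1407  0.2062] yaw 1.07 tilt [-0.0041  0.0015 -1.    ] -> d [-0.0433 -0.3427 -0.0831] turn 0.05767770122237026
```

move_arm([
  [-1, 0, 0, -0.03, 0],
  [-1, -0.005, -0.01, -0.065, 0],
  [-1, -0.01, -0.03, -0.085, 0],
  [-1, -0.015, -0.06, -0.085, 0],
  [-1, -0.02, -0.095, -0.085, 0],
  [-1, -0.025, -0.13, -0.085, 0],
  [-1, -0.03, -0.165, -0.085, 0],
  [-1, -0.035, -0.2, -0.085, 0],
  [-1, -0.04, -0.235, -0.085, 0],
  [-1, -0.043, -0.265, -0.085, 0],
])

```text
t: 8.35
tool_pos: [0.5598, 0.1246, 0.2905]
eef_rot: [-3.141, -0.03, 0.009]
force: [0.9, 0.9, -2.5]
opening: 0.27
```

move_arm([
  [-1, 0, -0.025, 0, 0],
  [-1, 0, -0.045, 0, 0],
  [-1, 0, -0.06, 0, 0],
  [-1, 0, -0.07, 0, 0],
  [-1, 0, -0.075, 0, 0],
  [-1, 0, -0.077, 0, 0],
  [-1, 0, -0.077, 0, 0],
  [-1, 0, -0.077, 0, 0],
  [-1, 0, -0.077, 0, 0],
])

```text
t: 9.25
tool_pos: [0.5607, 0.1992, 0.2935]
eef_rot: [3.141, 0.028, 0.0]
force: [0.6, 1.1, -2.5]
opening: 0.269
```

```bash
python3 - <<'E'
from h import *
delta([.559,.201,.21],0.0176)
W=r.calibration("wrist")
np.save("w12.npy",W["extrinsics"])
w=r.camera("wrist")[:,:,::-1].copy();cv2.imwrite("pics/w12.png",w)
a=r.camera("side")[:,:,::-1].copy();cv2.imwrite("pics/s12.png",a)
b=r.camera("scene")[:,:,::-1].copy();cv2.imwrite("pics/c12.png",b)
cv2.imwrite("pics/a12.png",cv2.resize(a[70:230,290:410],None,fx=5,fy=3.75))
cv2.imwrite("pics/b12.png",cv2.resize(b[110:270,310:430],None,fx=5,fy=3.75))
delta([.559,.201,.21],0.0176)
E
```

```text
TCP [0.5607 0.1992 0.2935] yaw 1.01 tilt [ 2.e-04 -2.e-04 -1.e+00] -> d [-0.0016 -0.0018  0.0835] turn 0.004093577041823519
TCP [0.5606 0.1995 0.2935] yaw 1.03 tilt [ 2.e-04 -0.e+00 -1.e+00] -> d [-0.0016 -0.0015  0.0835] turn 0.02552572656418775
```

View pics/w12.png

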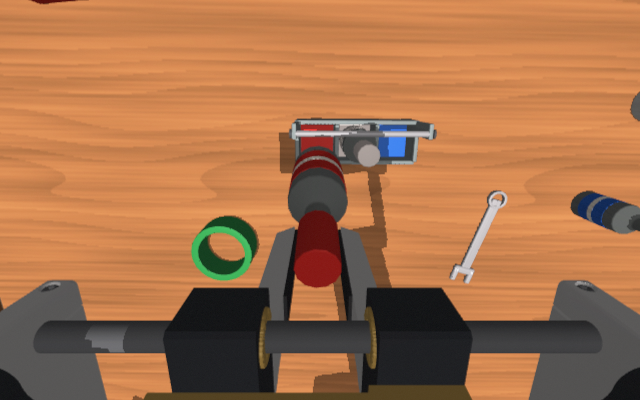

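View pics/a12.png

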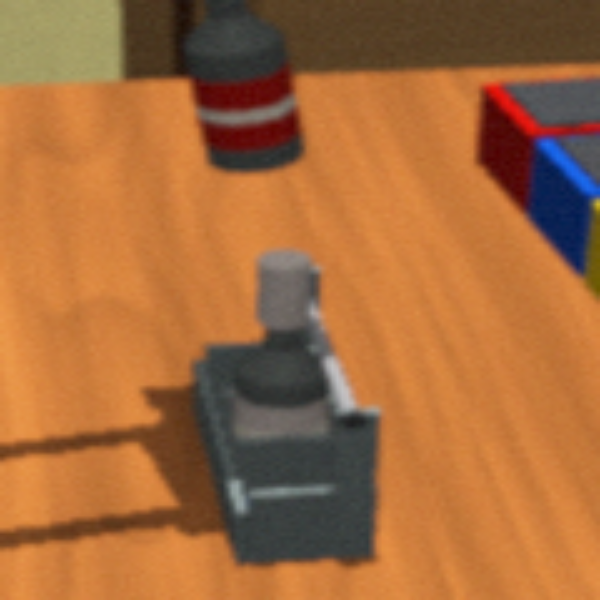

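View pics/b12.png

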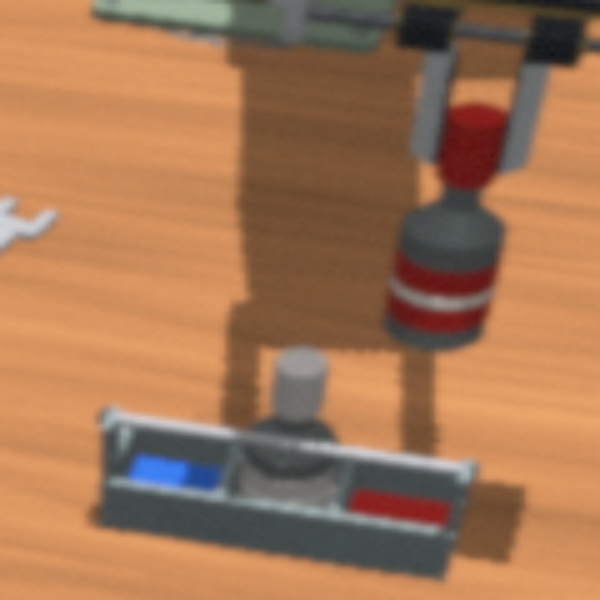

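```bash
python3 - <<'E'
import cv2
w=cv2.imread("pics/w12.png")
cv2.imwrite("pics/z13.png",cv2.resize(w[112:180,285:445],None,fx=5,fy=8,interpolation=cv2.INTER_CUBIC))
E
```

```text
(no output)
```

View pics/z13.png

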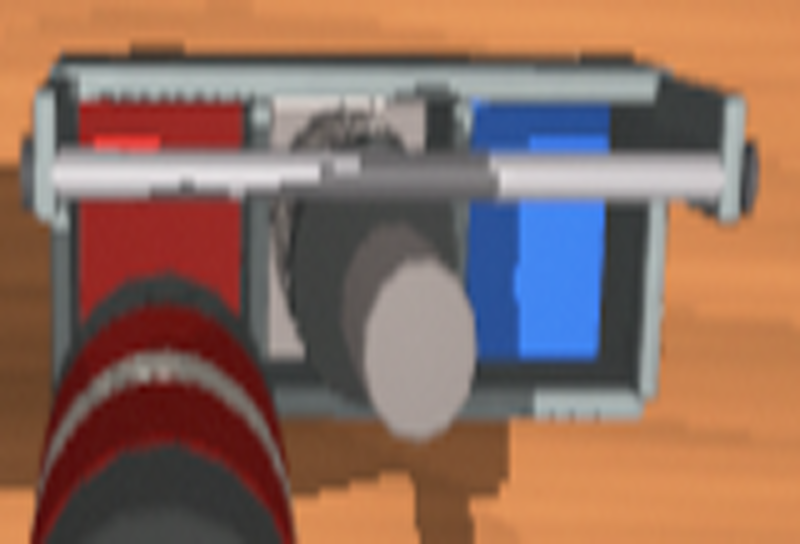

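```bash
cat > fit.py <<'E'
from h import *
def fit(Ws,pts,off,sc,x0=(.5895,.1435,.0176)):
    P=np.array([p for p,_ in pts])/1e3;u=np.array([u for _,u in pts])/np.array(sc)+off
    f=lambda p:(proj(Ws,cad(p,P))-u).ravel()
    s=least_squares(f,x0,loss="soft_l1",f_scale=.5,x_scale=[.01,.01,.01]);print("caddy",s.x.round(5));print(f(s.x).reshape(-1,2).round(1).tolist());return s.x
E
python3 - <<'E'
from fit import *
W=r.calibration("wrist");W["extrinsics"]=np.load("w12.npy")
pts=[((33,90,52),(60,66)),((33,-90,52),(662,68)),((-33,-90,40),(643,418)),((-27,-90,40),(645,390)),
((19,84,104),(54,175)),((19,-84,104),(723,174)),((27,-84,8),(613,105)),((-27,-84,8),(597,358)),((27,84,8),(80,102)),((19,90,108),(35,150)),((19,-90,108),(747,160))]
fit(W,pts,[285,112],[5,8])
b=proj(W,cad([.5895,.1435,.0176],np.array([[0,0,164]])/1e3));print((b-[285,112])*[5,8])
print("white cap",atz(W,np.array((420,350))/[5,8]+[285,112],.164))
S=r.calibration("scene");D=r.calibration("side")
# bottle foot in side: a12 ; scene b12
for x in [.57,.58,.59]:pass
E
```

```text
caddy [0.58915 0.14207 0.01538]
[[-2.2, -0.1], [3.4, -0.1], [0.4, 0.2], [0.4, -0.2], [1.0, -0.3], [-1.5, 0.1], [0.0, -2.3], [0.3, 0.2], [-0.3, -2.2], [-0.2, 3.1], [-0.5, 2.2]]
[[414.51699213 351.89500963]]
white cap [0.5897855  0.14230073 0.164     ]
```

```bash
python3 - <<'E'
from h import *
W=r.calibration("wrist");W["extrinsics"]=np.load("w12.npy");D=r.calibration("side");S=r.calibration("scene")
t=np.array([.5607,.1994,.2935]);G=t+[0,0,.045]
def ring(th,h,R,n=90,hh=.135,ox=0):
    s,c=np.sin(np.radians(th)),np.cos(np.radians(th));ax=np.array([-s,0,c]);e1=np.array([c,0,s]);e2=np.array([0,1,0])
    a=np.linspace(0,2*np.pi,n)
    return G+[ox,0,0]+ax*(h-hh)+R*(np.cos(a)[:,None]*e1+np.sin(a)[:,None]*e2)
for nm,C,off,sc in (("side",D,[290,70],[5,3.75]),("scene",S,[310,110],[5,3.75]),("wrist",W,[0,0],[1,1])):
    im=cv2.imread({"side":"pics/s12.png","scene":"pics/c12.png","wrist":"pics/w12.png"}[nm])
    outs=[]
    for th in (6,8,10):
        o=cv2.resize(im,None,fx=4,fy=4,interpolation=cv2.INTER_CUBIC)
        for h,R in ((0,.023),(.078,.023),(.112,.013),(.156,.013)):
            q=proj(C,ring(th,h,R));cv2.polylines(o,[((q+.5)*4).astype(int)],True,(0,255,0),1)
        q=proj(C,ring(th,.05,.02)).mean(0)
        x,y=int(max(q[0]*4-130,0)),int(max(q[1]*4-200,0));outs.append(o[y:y+400,x:x+260])
    cv2.imwrite(f"pics/o_{nm}.png",np.hstack([np.pad(a,((0,400-a.shape[0]),(0,260-a.shape[1]),(0,0))) for a in outs]))
E
```

```text
(no output)
```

View pics/o_side.png

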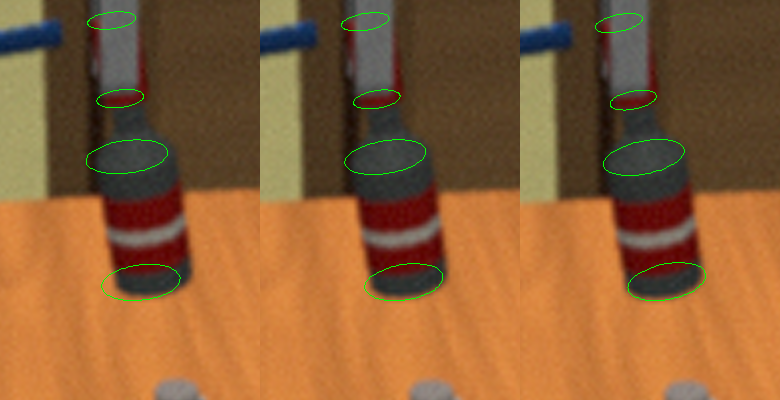

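View pics/o_scene.png

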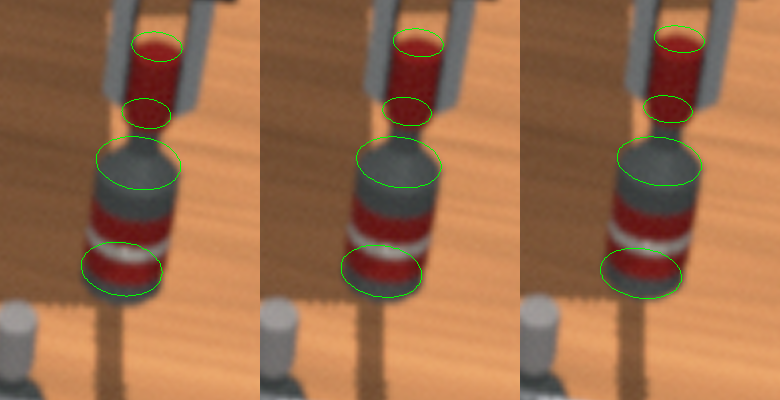

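View pics/o_wrist.png

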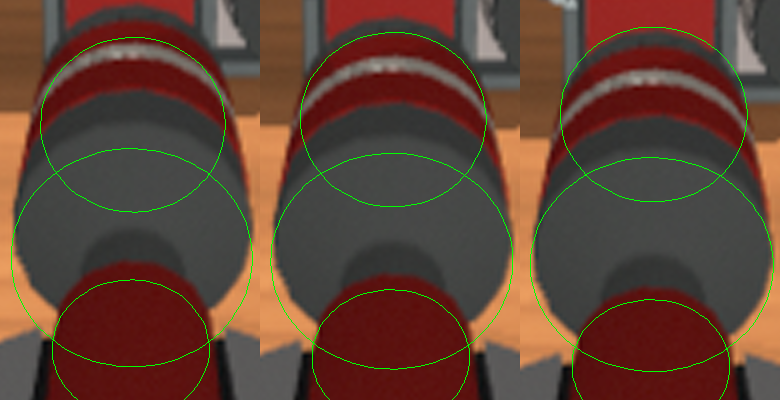

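```bash
python3 - <<'E'
import cv2
w=cv2.imread("pics/w12.png")
cv2.imwrite("pics/z14.png",cv2.resize(w[140:295,275:360],None,fx=4,fy=4,interpolation=cv2.INTER_CUBIC)[:600])
E
```

```text
(no output)
```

View pics/z14.png

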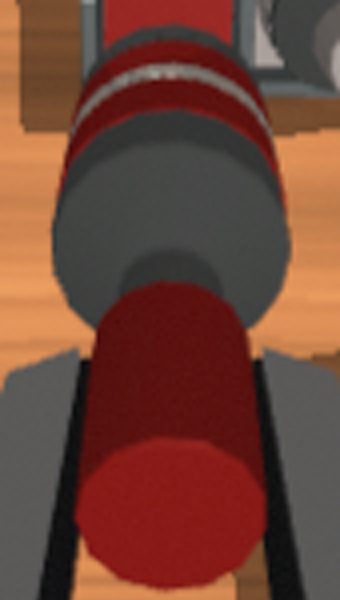

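```bash
cat > bfit.py <<'E'
from h import *
def ring(t,p,h,R):
    th,ox,oy,oz,ph=p;s,c=np.sin(th),np.cos(th);ax=np.array([-s,np.sin(ph),c]);e1=np.array([c,0,s]);e2=np.array([0,1,0])
    a=np.linspace(0,2*np.pi,181)
    return t+[ox,oy,oz]+ax*(h-.135)+R*(np.cos(a)[:,None]*e1+np.sin(a)[:,None]*e2)
def feats(C,t,p):
    f=proj(C,ring(t,p,0,.023));b=proj(C,ring(t,p,.078,.023));k=proj(C,ring(t,p,.112,.013));c=proj(C,ring(t,p,.156,.013))
    return np.array([f[:,1].min(),b[:,0].min(),b[:,0].max(),b[:,1].min(),k[:,1].min(),c[:,0].min(),c[:,0].max(),c[:,1].min(),c[:,1].max(),f[f[:,1].argmin(),0]])
E
python3 - <<'E'
from bfit import *
W=r.calibration("wrist");W["extrinsics"]=np.load("w12.npy")
t=np.array([.5607,.1994,.2935])
m=np.array([146.75,288.25,347.5,175.5,210.25,294,341.75,249.25,287,317.5])
f=lambda p:feats(W,t,p)-m
s=least_squares(f,[.15,0,0,.045,0],x_scale=[.1,.003,.003,.003,.05]);print(s.x, np.degrees(s.x[0]));print(f(s.x).round(1))
D=r.calibration("side");S=r.calibration("scene")
E
```

```text
[ 0.1511056   0.00070274 -0.00080898  0.03986337 -0.00224552] 8.657713389439362
[-0.4 -0.   0.1  0.8 -0.5  0.1 -0.1 -0.2  0.2 -0. ]
```

```bash
python3 - <<'E'
from bfit import *
W=r.calibration("wrist");W["extrinsics"]=np.load("w12.npy")
t=np.array([.5607,.1994,.2935])
m=np.array([146.75,288.25,347.5,175.5,210.25,294,341.75,249.25,287,317.5])
f=lambda q:feats(W,t,[q[0],q[1],q[2],.0442,0])-m
s=least_squares(f,[.15,0,0],x_scale=[.1,.003,.003]);print(s.x, np.degrees(s.x[0]));print(f(s.x).round(1))
# side check of foot center relative, with fit params
D=r.calibration("side");S=r.calibration("scene")
for nm,C in (("side",D),("scene",S)):
    im=cv2.imread({"side":"pics/s12.png","scene":"pics/c12.png"}[nm]);o=cv2.resize(im,None,fx=4,fy=4,interpolation=cv2.INTER_CUBIC)
    for h,R in ((0,.023),(.078,.023),(.112,.013),(.156,.013)):
        q=proj(C,ring(t,[.151,.0007,-.0008,.042,0],h,R));cv2.polylines(o,[((q+.5)*4).astype(int)],True,(0,255,0),1)
    # caddy overlay
    p=[.5892,.1421,.0154]
    for z,pp in ((0,[(33,-90),(33,90),(-33,90),(-33,-90)]),):
        q=proj(C,cad(p,np.array([(*a,z) for a in pp])/1e3));cv2.polylines(o,[((q+.5)*4).astype(int)],True,(255,0,255),1)
    for l in ([(19,-90,104),(19,90,104)],[(-30,-90,40),(-30,90,40)],[(30,-90,52),(30,90,52)]):
        q=proj(C,cad(p,np.array(l)/1e3));cv2.polylines(o,[((q+.5)*4).astype(int)],True,(0,255,255),1)
    x,y=(1180,300) if nm=="side" else (1260,440)
    cv2.imwrite(f"pics/o2_{nm}.png",o[y:y+600,x:x+480])
E
```

```text
[ 0.13733243  0.00272788 -0.00073829] 7.868568387112234
[-0.1 -0.5  0.7  0.3 -0.9 -0.8  0.5 -0.6  1.4  0.2]
```

View pics/o2_side.png

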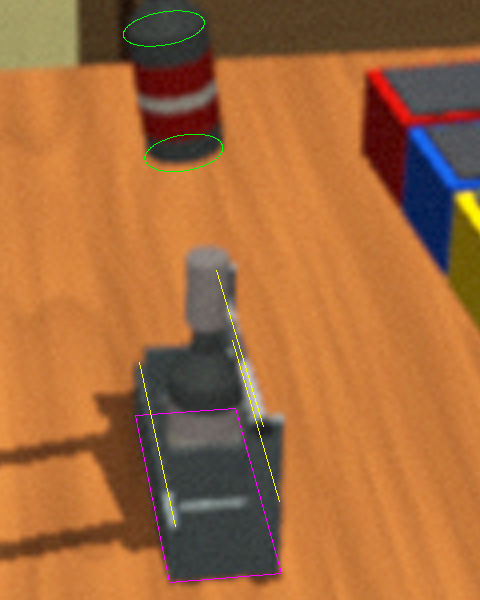

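View pics/o2_scene.png

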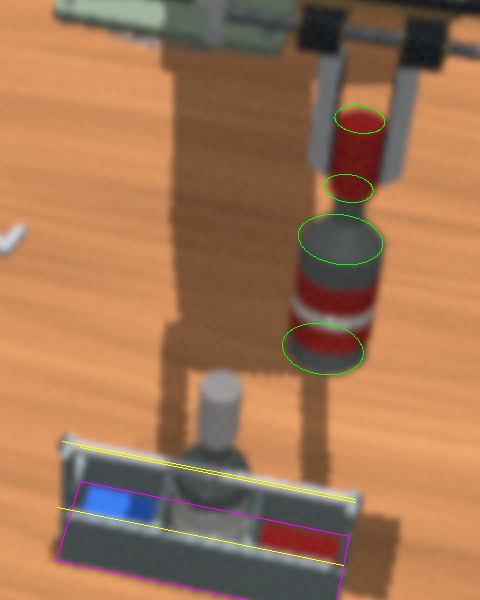

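move_arm([
  [-1, -0.002, -0.001, 0.015, 0],
  [-1, -0.004, -0.001, 0.035, 0],
  [-1, -0.005, -0.001, 0.055, 0],
  [-1, -0.005, -0.001, 0.072, 0],
  [-1, -0.005, -0.001, 0.083, 0],
  [-1, -0.005, -0.001, 0.088, 0],
  [-1, -0.005, -0.001, 0.088, 0],
  [-1, -0.005, -0.001, 0.088, 0],
  [-1, -0.005, -0.001, 0.088, 0],
])

```text
t: 10.3
tool_pos: [0.5563, 0.201, 0.2066]
eef_rot: [-3.141, -0.029, -0.004]
force: [0.9, -0.2, -2.7]
opening: 0.272
```

```bash
python3 - <<'E'
from h import *
delta([.5557,.2006,.200],0.0154)
W=r.calibration("wrist")
np.save("w15.npy",W["extrinsics"])
w=r.camera("wrist")[:,:,::-1].copy();cv2.imwrite("pics/w15.png",w)
a=r.camera("side")[:,:,::-1].copy();cv2.imwrite("pics/s15.png",a)
b=r.camera("scene")[:,:,::-1].copy();cv2.imwrite("pics/c15.png",b)
cv2.imwrite("pics/a15.png",np.hstack([cv2.resize(a[90:230,300:400],None,fx=4,fy=4),cv2.resize(b[140:280,320:420],None,fx=4,fy=4)]))
cv2.imwrite("pics/z15.png",cv2.resize(w[90:240,250:450],None,fx=4,fy=4,interpolation=cv2.INTER_CUBIC))
delta([.5557,.2006,.200],0.0154)
E
```

```text
TCP [0.5563 0.201  0.2066] yaw 1.07 tilt [ 2.4e-03  5.0e-04 -1.0e+00] -> d [-0.0007  0.0004  0.0066] turn 0.183837959722617
TCP [0.556  0.2009 0.2062] yaw 1.07 tilt [ 1.6e-03  3.0e-04 -1.0e+00] -> d [-0.0003  0.0003  0.0062] turn 0.1869320050512091
```

View pics/z15.png

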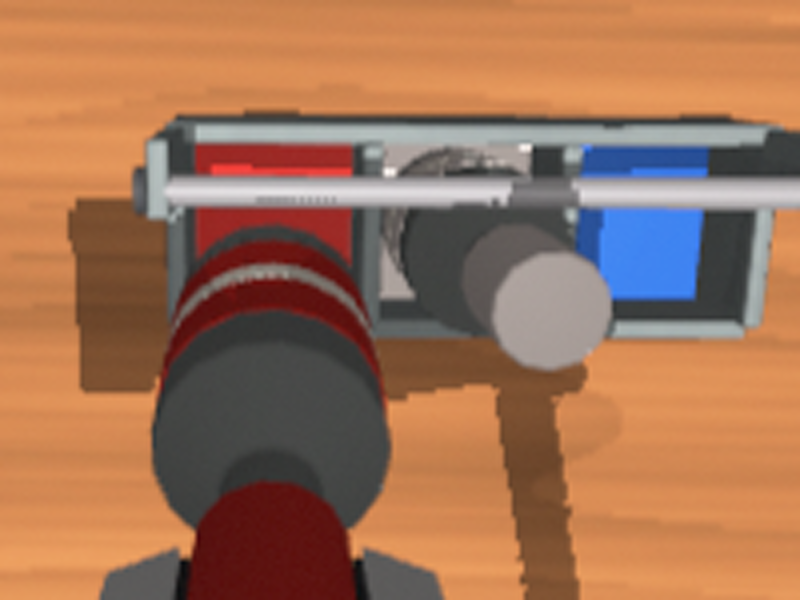

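View pics/a15.png

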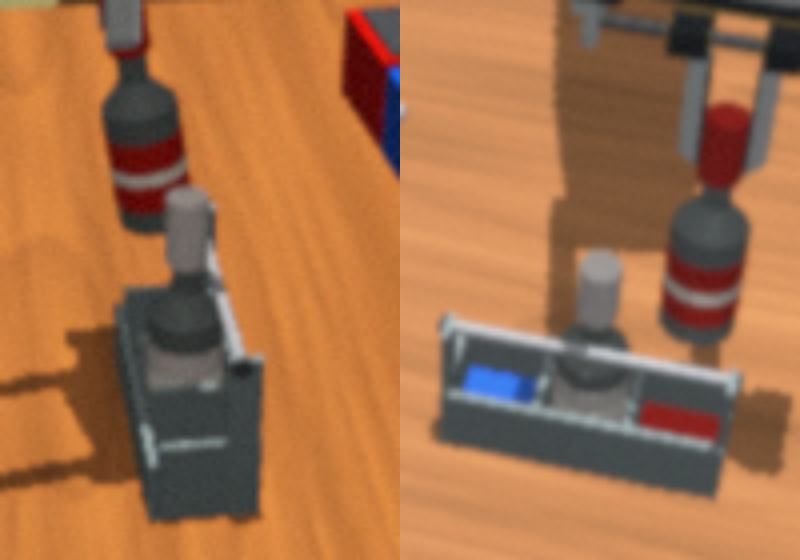

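```bash
python3 - <<'E'
from fit import *
W=r.calibration("wrist");W["extrinsics"]=np.load("w15.npy")
pts=[((33,-90,52),(775,126)),((-33,-90,40),(748,338)),((-27,-84,40),(742,322)),
((19,84,104),(165,192)),((19,90,108),(148,195)),((-27,-84,8),(694,299)),((27,-32,8),(582,148)),((27,84,8),(196,146)),((27,32,8),(352,147)),((27,29,52),(372,144)),((27,-29,52),(573,144))]
p=fit(W,pts,[250,90],[4,4])
print("white cap",atz(W,np.array((552,311))/4+[250,90],.164))
print(cad(p,np.array([[0,.058,0]])))
from bfit import *
t=np.array([.5562,.2010,.2064])
Z=lambda u:np.array(u)/4+[250,90]
f=proj(W,ring(t,[.145,.0015,-.0008,.042,0],0,.023));print("foot apex pred",(f[f[:,1].argmin()]-[250,90])*4)
E
```

```text
caddy [0.58872 0.1423  0.01986]
[[2.9, -0.3], [-0.4, 0.3], [-3.2, -0.4], [1.4, 0.6], [-0.7, 0.2], [0.3, 0.4], [-7.7, -2.9], [-0.7, -2.2], [0.4, -2.6], [0.4, 0.6], [0.2, 0.6]]
white cap [0.58996137 0.14238968 0.164     ]
[[0.58756731 0.20028452 0.        ]]
foot apex pred [272.15196583 228.01654948]
```

move_arm([
  [-1, 0, 0.0005, 0.008, 0],
  [-1, 0.0008, 0.0005, 0.016, 0],
  [-1, 0.002, 0.0005, 0.025, 0],
  [-1, 0.0034, 0.0005, 0.034, 0],
  [-1, 0.0046, 0.0005, 0.042, 0],
  [-1, 0.006, 0.0005, 0.05, 0],
  [-1, 0.007, 0.0005, 0.058, 0],
  [-1, 0.008, 0.0005, 0.064, 0],
  [-1, 0.0083, 0.0005, 0.066, 0],
  [-1, 0.0083, 0.0005, 0.066, 0],
])

```text
t: 11.45
tool_pos: [0.5636, 0.2005, 0.139]
eef_rot: [3.141, 0.029, -0.001]
force: [0.4, -0.5, -1.5]
opening: 0.27
```

```bash
cat > look.py <<'E'
from h import *
import sys
n=sys.argv[1]
s=r.read_state();delta(s["tool_pos"],0.0176);print(s["t"],s["opening"]*94,s["force"].round(1),s["wrist_torque"].round(2))
W=r.calibration("wrist");np.save(f"w{n}.npy",W["extrinsics"])
w=r.camera("wrist")[:,:,::-1].copy();cv2.imwrite(f"pics/w{n}.png",w)
a=r.camera("side")[:,:,::-1].copy();b=r.camera("scene")[:,:,::-1].copy()
cv2.imwrite(f"pics/s{n}.png",a);cv2.imwrite(f"pics/c{n}.png",b)
z=np.hstack([cv2.resize(a[110:225,310:390],None,fx=5,fy=5,interpolation=cv2.INTER_CUBIC),cv2.resize(b[160:275,320:400+5],None,fx=4.7,fy=5,interpolation=cv2.INTER_CUBIC)])
cv2.imwrite(f"pics/a{n}.png",z)
E
python3 look.py 16
```

```text
TCP [0.5636 0.2005 0.139 ] yaw 1.07 tilt [-7.e-04 -1.e-04 -1.e+00] -> d [0. 0. 0.] turn 0.060774130859071976
11.45 25.37988373343459 [ 0.4 -0.5 -1.5] [ 0.06  0.1  -0.04]
```

View pics/a16.png

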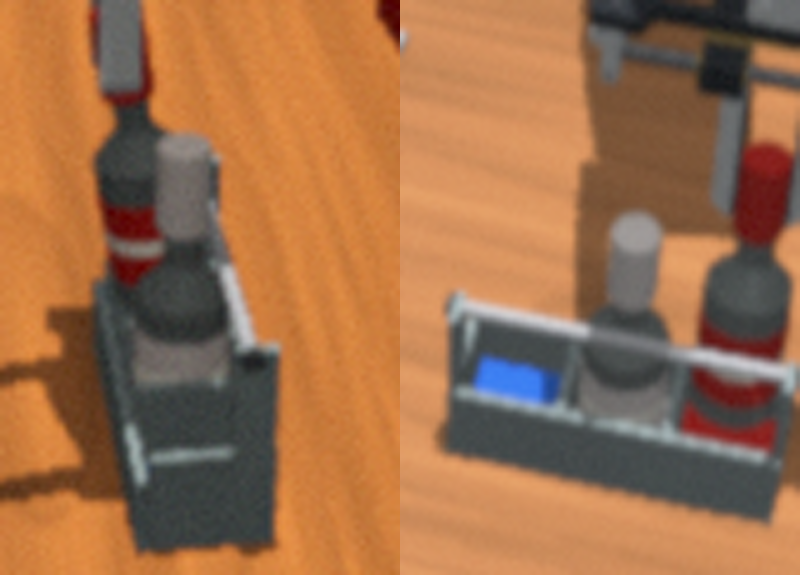

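View pics/w16.png

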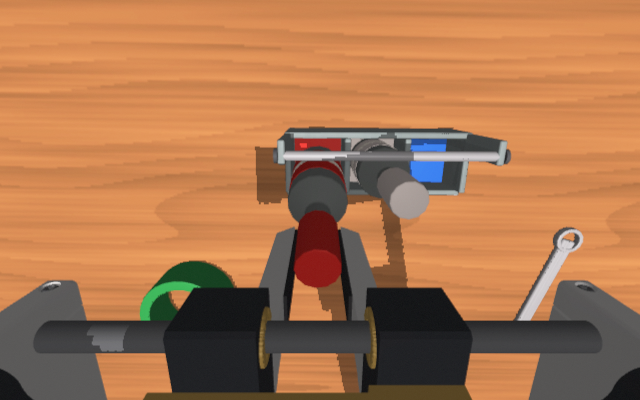

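move_arm([
  [-1, 0.0012, 0, 0.004, 0],
  [-1, 0.002, 0, 0.008, 0],
  [-1, 0.0027, 0, 0.012, 0],
  [-1, 0.0033, 0, 0.016, 0],
  [-1, 0.0039, 0, 0.02, 0],
  [-1, 0.0045, 0, 0.024, 0],
  [-1, 0.005, 0, 0.027, 0],
  [-1, 0.005, 0, 0.027, 0],
])

```text
t: 12.4
tool_pos: [0.5683, 0.2005, 0.1116]
eef_rot: [3.141, 0.029, -0.002]
force: [0.4, 0.0, -2.1]
opening: 0.269
```

```bash
python3 look.py 17
```

```text
TCP [0.5683 0.2005 0.1116] yaw 1.07 tilt [-1.2e-03 -3.0e-04 -1.0e+00] -> d [0. 0. 0.] turn 0.058708251422686
12.4 25.322611341300362 [ 0.4  0.  -2.1] [ 0.05  0.07 -0.  ]
```

View pics/a17.png

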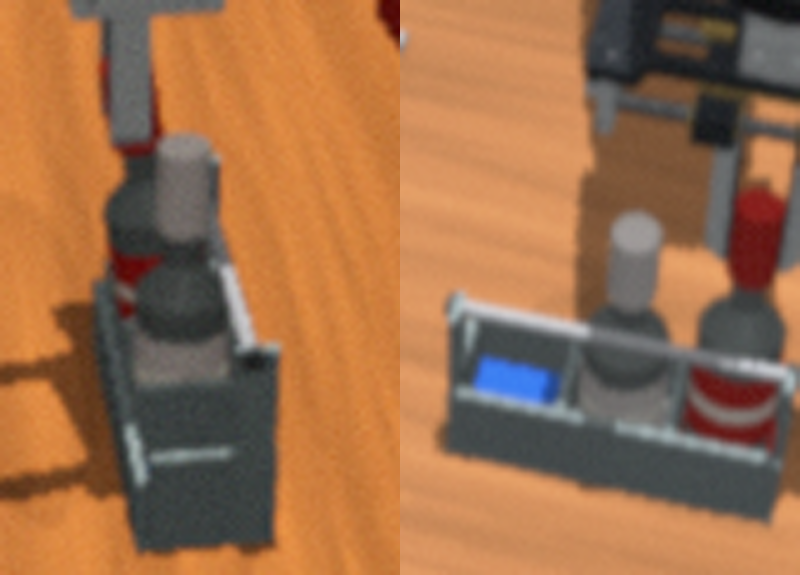

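move_arm([
  [-1, 0.0005, 0, 0.003, 0],
  [-1, 0.001, 0, 0.006, 0],
  [-1, 0.0013, 0, 0.008, 0],
  [-1, 0.0015, 0, 0.01, 0],
  [-1, 0.0015, 0, 0.011, 0],
  [-1, 0.0015, 0, 0.0115, 0],
])

```text
t: 13.15
tool_pos: [0.5702, 0.2006, 0.1006]
eef_rot: [3.141, 0.029, -0.001]
force: [-0.7, -0.5, -1.9]
opening: 0.271
```

```bash
python3 look.py 18
```

```text
TCP [0.5702 0.2006 0.1006] yaw 1.07 tilt [-3.e-04 -0.e+00 -1.e+00] -> d [0. 0. 0.] turn 0.061095935645768706
13.15 25.46866443037435 [-0.7 -0.5 -1.9] [0.03 0.12 0.05]
```

View pics/a18.png

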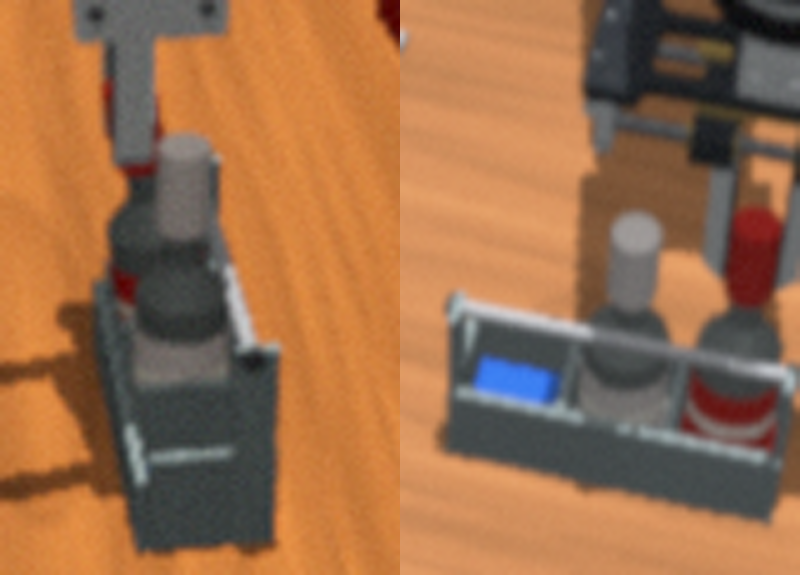

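move_arm([
  [-1, 0, 0, 0.0005, 0],
  [-1, 0.002, 0, 0.0005, 0],
  [-1, 0.004, 0, 0.0005, 0],
  [-1, 0.006, 0, 0.0005, 0],
  [-1, 0.008, 0, 0.0005, 0],
  [-1, 0.01, 0, 0.0005, 0],
  [-1, 0.012, 0, 0.0005, 0],
])

```text
t: 14.0
tool_pos: [0.5822, 0.2009, 0.1003]
eef_rot: [-3.141, -0.029, 0.001]
force: [-3.5, -0.2, 0.3]
opening: 0.27
```

```bash
python3 look.py 19
```

```text
TCP [0.5822 0.2009 0.1003] yaw 1.07 tilt [-5.e-04  0.e+00 -1.e+00] -> d [0. 0. 0.] turn 0.06151184009286865
14.0 25.337902287713117 [-3.5 -0.2  0.3] [ 0.04  1.14 -0.02]
```

View pics/a19.png

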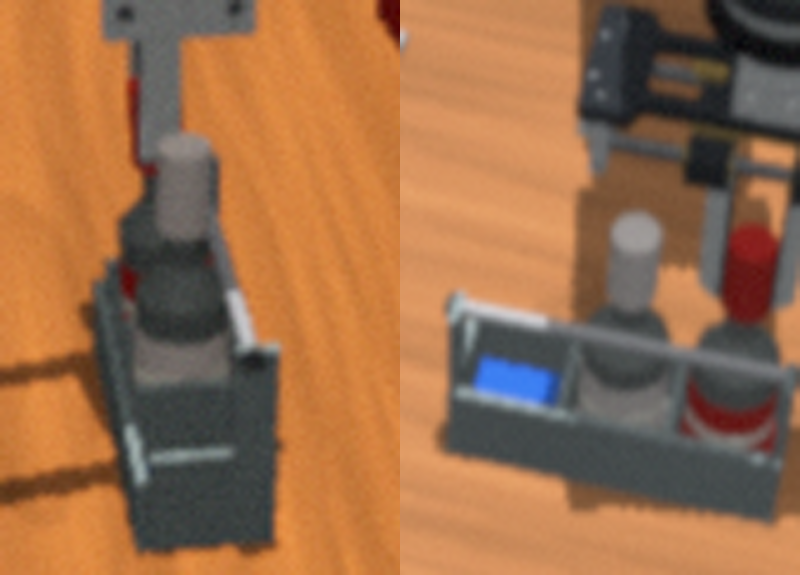

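View pics/w19.png

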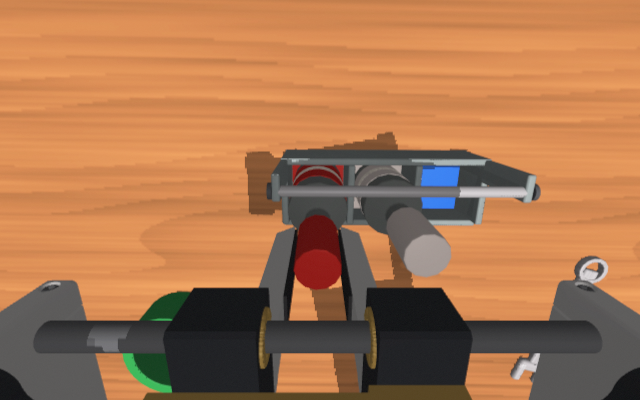

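move_arm([
  [-1, 0.002, 0, 0.0005, 0],
  [-1, 0.004, 0, 0.0005, 0],
  [-1, 0.006, 0, 0.001, 0],
  [-1, 0.008, 0, 0.001, 0],
  [-1, 0.0085, 0, 0.001, 0],
])

```text
t: 14.65
tool_pos: [0.5909, 0.201, 0.0993]
eef_rot: [-3.141, -0.029, 0.0]
force: [-4.2, 0.1, 1.3]
opening: 0.269
```

```bash
python3 look.py 20; python3 - <<'E'
import cv2
w=cv2.imread("pics/w20.png");cv2.imwrite("pics/z20.png",cv2.resize(w[140:300,250:450],None,fx=3.7,fy=3.7,interpolation=cv2.INTER_CUBIC))
E
```

```text
TCP [0.5909 0.201  0.0993] yaw 1.06 tilt [-2.e-04  0.e+00 -1.e+00] -> d [0. 0. 0.] turn 0.05399594812804155
14.65 25.326098719093267 [-4.2  0.1  1.3] [0.01 1.31 0.  ]
```

View pics/a20.png

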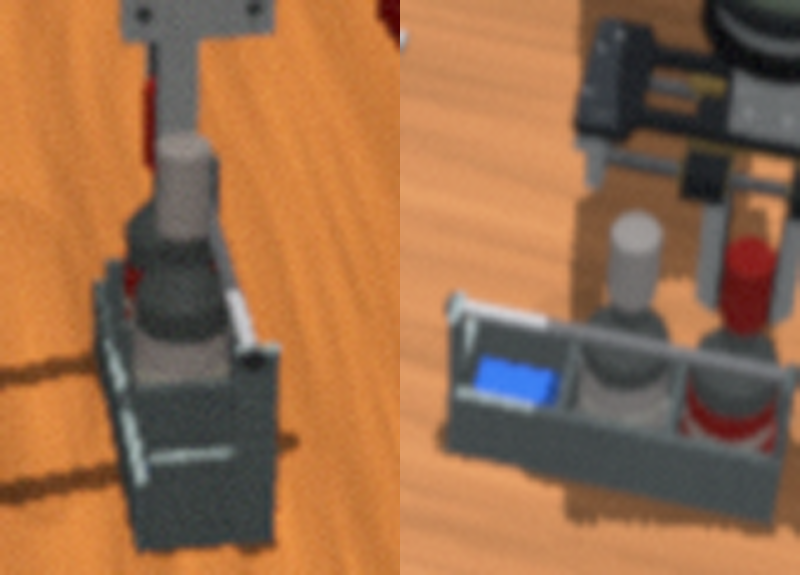

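View pics/z20.png

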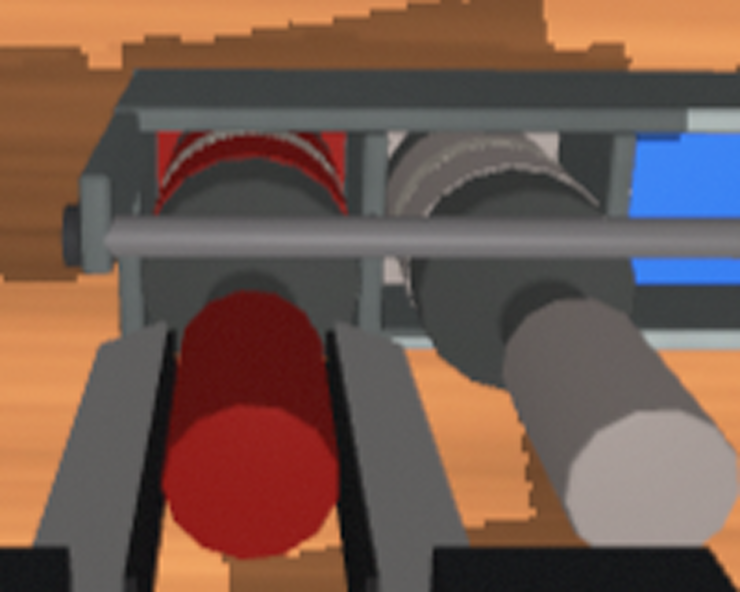

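```bash
cat > bf2.py <<'E'
from bfit import *
def run(n,t,m):
    W=r.calibration("wrist");W["extrinsics"]=np.load(f"w{n}.npy")
    for oz in (.040,.0442):
        f=lambda q:(feats(W,np.array(t),[q[0],q[1],q[2],oz,0])-m)[1:9]
        s=least_squares(f,[.0,0,0],x_scale=[.1,.003,.003]);print(oz,s.x.round(4), np.degrees(s.x[0]).round(2),f(s.x).round(1))
E
python3 - <<'E'
from bf2 import *
run(20,[.5909,.201,.0993],np.array([0,288.6,348.1,182.7,218.6,294.05,341.9,249.5,290.8,0]))
E
```

```text
0.04 [ 0.0764 -0.0021 -0.0009] 4.38 [ 0.2 -0.6  1.9 -3.   0.3  0.   1.1 -0. ]
0.0442 [ 0.0591 -0.0001 -0.0009] 3.39 [-0.4 -0.   1.8 -3.2 -0.4  0.7  0.4  1. ]
```

move_arm([
  [-1, 0.001, 0, 0.0005, 0],
  [-1, 0.002, 0, 0.0005, 0],
  [-1, 0.003, 0, 0.0005, 0],
  [-1, 0.004, 0, 0.0005, 0],
])

```text
t: 15.2
tool_pos: [0.5945, 0.201, 0.0989]
eef_rot: [3.141, 0.029, -0.001]
force: [-4.8, 0.3, 0.8]
opening: 0.272
```

```bash
python3 look.py 21; python3 - <<'E'
import cv2
w=cv2.imread("pics/w21.png");cv2.imwrite("pics/z21.png",cv2.resize(w[140:300,250:450],None,fx=3.7,fy=3.7,interpolation=cv2.INTER_CUBIC))
E
```

```text
TCP [0.5945 0.201  0.0989] yaw 1.07 tilt [-7.e-04 -1.e-04 -1.e+00] -> d [0. 0. 0.] turn 0.06053839581446583
15.2 25.571964085338113 [-4.8  0.3  0.8] [-0.03  1.42  0.02]
```

View pics/a21.png

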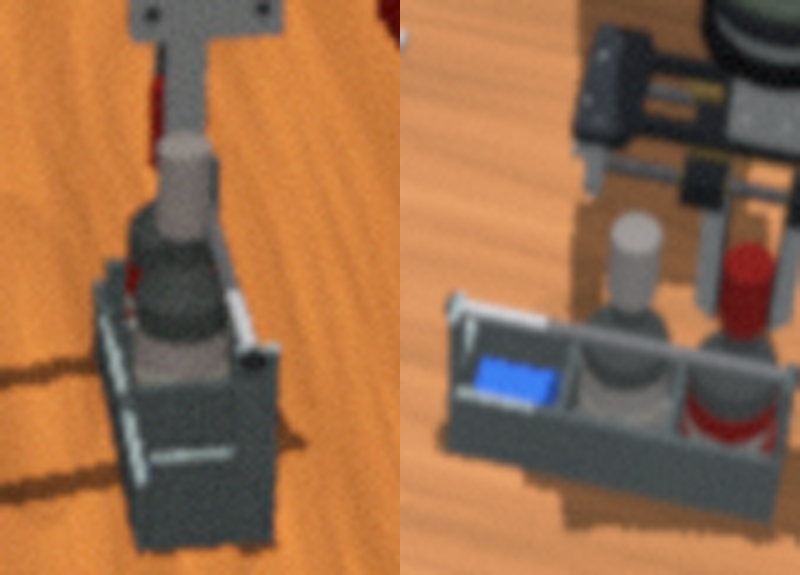

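View pics/z21.png

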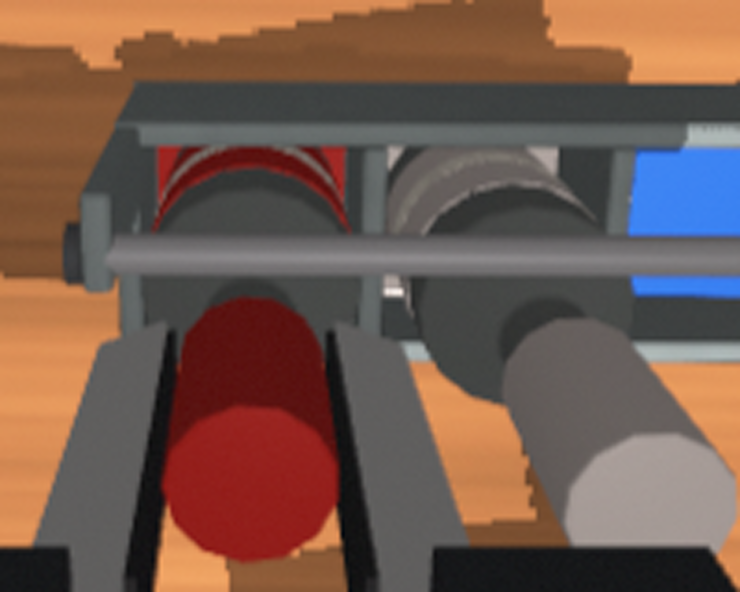

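move_arm([
  [-1, 0.001, 0, 0.0005, 0],
  [-1, 0.002, 0, 0.0005, 0],
  [-1, 0.0025, 0, 0.0005, 0],
  [-1, 0.0025, 0, 0.0005, 0],
  [-1, 0.0015, 0, 0.0005, 0],
  [-1, 0.001, 0, 0.0005, 0],
  [-1, 0.001, 0, 0.0005, 0],
])

```text
t: 16.05
tool_pos: [0.5961, 0.2011, 0.0983]
eef_rot: [-3.141, -0.029, -0.001]
force: [-3.2, 0.0, -1.3]
opening: 0.271
```

```bash
python3 look.py 22; python3 - <<'E'
import cv2
w=cv2.imread("pics/w22.png");cv2.imwrite("pics/z22.png",cv2.resize(w[140:300,250:450],None,fx=3.7,fy=3.7,interpolation=cv2.INTER_CUBIC))
E
```

```text
TCP [0.5961 0.2011 0.0983] yaw 1.07 tilt [ 8.e-04  1.e-04 -1.e+00] -> d [0. 0. 0.] turn 0.05954455447987001
16.05 25.461274453222963 [-3.2  0.  -1.3] [0.01 0.93 0.02]
```

View pics/z22.png

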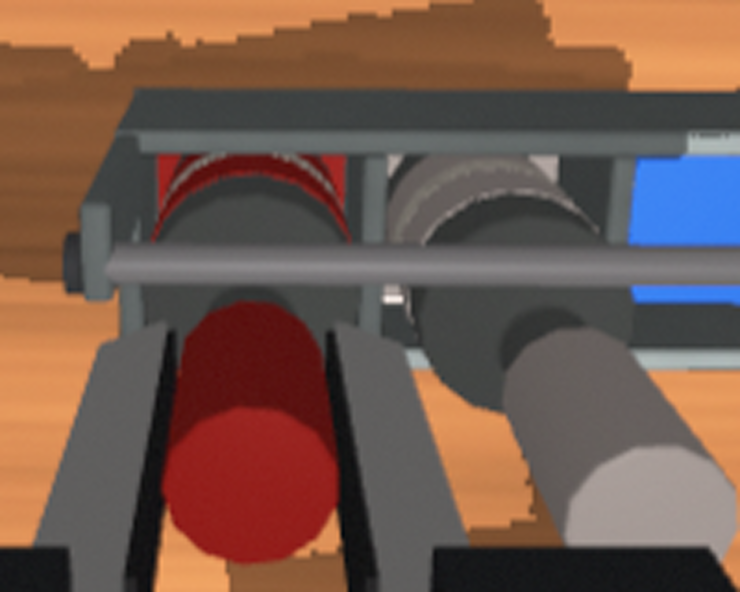

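move_arm([
  [-1, 0, 0, 0.0007, 0],
  [-1, 0, 0, 0.0014, 0],
  [-1, 0, 0, 0.002, 0],
  [-1, 0, 0, 0.002, 0],
])

```text
t: 16.6
tool_pos: [0.5964, 0.2012, 0.0981]
eef_rot: [-3.141, -0.029, -0.002]
force: [-5.4, -0.5, 6.2]
opening: 0.272
```

move_arm([
  [-1, -0.0007, 0, -0.001, 0],
  [-1, -0.0007, 0, -0.001, 0],
  [-0.2, -0.0007, 0, -0.001, 0],
  [-0.2, -0.0007, 0, -0.001, 0],
  [-0.2, -0.0007, 0, -0.001, 0],
  [-0.2, -0.0007, 0, -0.001, 0],
])

```text
t: 17.2
tool_pos: [0.5956, 0.201, 0.0974]
eef_rot: [-3.141, -0.029, -0.002]
force: [0.2, 0.4, -0.0]
opening: 0.399
```

```bash
python3 look.py 23; python3 - <<'E'
import cv2
w=cv2.imread("pics/w23.png");cv2.imwrite("pics/z23.png",cv2.resize(w[140:300,250:450],None,fx=3.7,fy=3.7,interpolation=cv2.INTER_CUBIC))
E
```

```text
TCP [0.5956 0.201  0.0974] yaw 1.07 tilt [ 0.001  0.    -1.   ] -> d [0. 0. 0.] turn 0.05755103130780798
17.2 37.513714205014224 [ 0.2  0.4 -0. ] [0.01 0.02 0.  ]
```

View pics/z23.png

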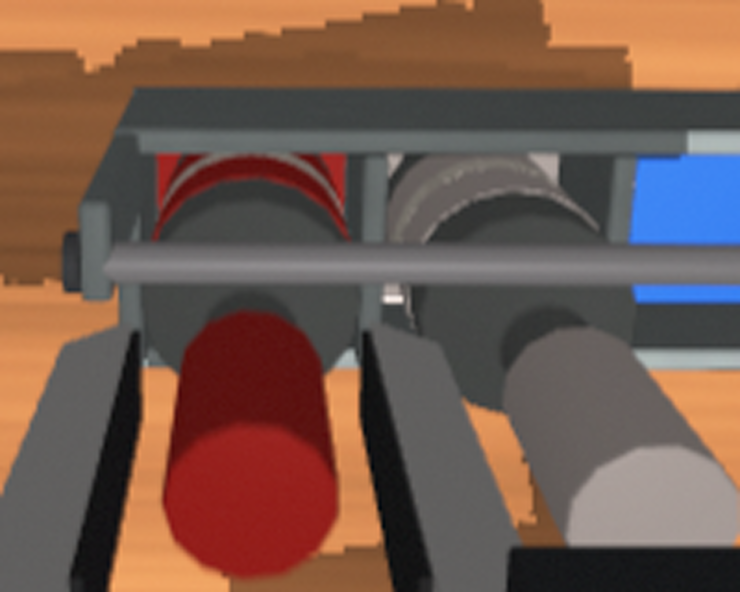

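move_arm([
  [-0.2, 0, 0, -0.015, 0],
  [-0.2, 0, 0, -0.045, 0],
  [-0.2, 0, 0, -0.08, 0],
  [-0.2, -0.01, 0.02, -0.1, 0],
  [-0.2, -0.02, 0.06, -0.1, 0],
  [-0.1, -0.03, 0.1, -0.1, 0],
  [-0.1, -0.04, 0.145, -0.1, 0],
  [-0.1, -0.05, 0.19, -0.1, 0],
  [-0.1, -0.06, 0.235, -0.1, 0],
  [-0.1, -0.07, 0.28, -0.1, 0],
])

```text
t: 18.35
tool_pos: [0.5302, -0.082, 0.199]
eef_rot: [3.141, 0.03, 0.004]
force: [0.0, -0.8, -1.2]
opening: 0.451
```

```bash
python3 - <<'E'
from h import *
delta([.488,-.261,.16],0.0176)
E
```

```text
TCP [ 0.5302 -0.082   0.199 ] yaw 1.09 tilt [ 2.4e-03 -8.0e-04 -1.0e+00] -> d [-0.0457  0.1782  0.039 ] turn 0.0805181016937906
```

move_arm([
  [-0.1, -0.012, 0.045, 0, 0],
  [-0.1, -0.023, 0.09, 0, 0],
  [-0.1, -0.034, 0.13, 0, 0],
  [-0.1, -0.042, 0.16, 0, 0],
  [-0.1, -0.045, 0.174, 0.01, 0],
  [-0.1, -0.0455, 0.178, 0.025, 0],
  [-0.1, -0.0455, 0.178, 0.039, 0],
  [-0.1, -0.0455, 0.178, 0.039, 0],
  [-0.1, -0.0455, 0.178, 0.039, 0],
])

```text
t: 19.25
tool_pos: [0.488, -0.257, 0.1572]
eef_rot: [-3.14, -0.033, 0.003]
force: [0.6, 0.6, -0.8]
opening: 0.445
```

```bash
python3 - <<'E'
from h import *
W=r.calibration("wrist")
delta([.488,-.261,.16],0.0176)
a=r.camera("wrist")[:,:,::-1].copy();cv2.imwrite("pics/w24.png",a)
hsv=cv2.cvtColor(a,cv2.COLOR_BGR2HSV)
m=cv2.inRange(hsv,(105,150,115),(125,255,255)); k,l,st,ce=cv2.connectedComponentsWithStats(m)
for i in range(1,k):
        if st[i,4]>100: print(st[i],ce[i].round(1),atz(W,ce[i],.156).round(4))
b=r.camera("scene")[:,:,::-1].copy();cv2.imwrite("pics/c24.png",cv2.resize(b[190:275,315:415],None,fx=6,fy=6,interpolation=cv2.INTER_CUBIC))
s=r.camera("side")[:,:,::-1].copy();cv2.imwrite("pics/s24.png",cv2.resize(s[120:225,310:400],None,fx=6,fy=5.7,interpolation=cv2.INTER_CUBIC))
E
```

```text
TCP [ 0.488  -0.257   0.1572] yaw 1.19 tilt [-0.0019  0.0019 -1.    ] -> d [-0.      0.0039 -0.0028] turn 0.1810057464909926
[306 207  34  31 805] [322.2 221.9] [ 0.4885 -0.2609  0.156 ]
```

View pics/w24.png

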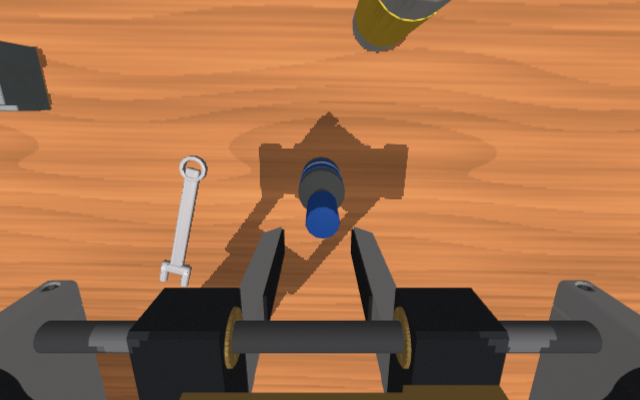

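View pics/c24.png

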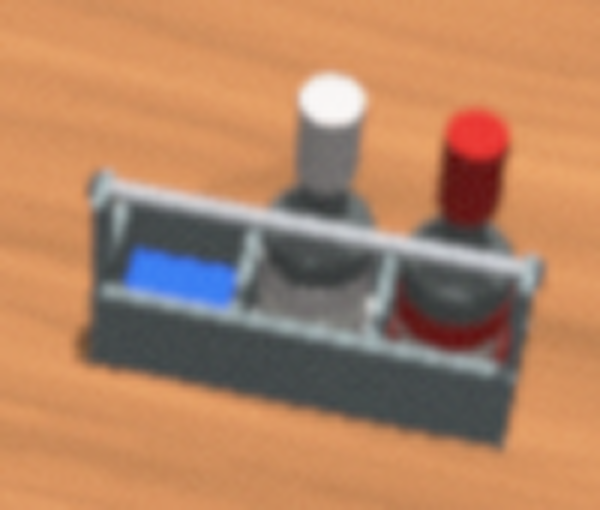

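View pics/s24.png

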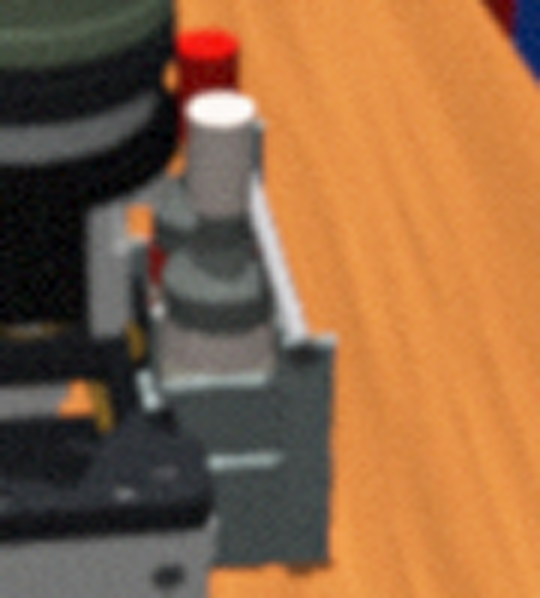

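move_arm([
  [-0.1, 0.001, 0.004, 0, -0.1],
  [-0.1, 0.001, 0.004, 0.015, -0.1],
  [-0.1, 0.001, 0.004, 0.035, -0.1],
  [-0.1, 0.001, 0.004, 0.053, -0.1],
  [-0.1, 0.001, 0.004, 0.063, -0.1],
  [-0.1, 0.001, 0.004, 0.0665, -0.1],
  [-0.1, 0.001, 0.004, 0.0665, -0.1],
  [-0.1, 0.001, 0.004, 0.0665, -0.1],
])

```text
t: 20.2
tool_pos: [0.4898, -0.2635, 0.0926]
eef_rot: [3.14, 0.032, 0.002]
force: [-0.3, 0.2, -0.0]
opening: 0.447
```

```bash
python3 - <<'E'
from h import *
W=r.calibration("wrist")
delta([.4885,-.2609,.0905],0.0176)
a=r.camera("wrist")[:,:,::-1].copy();cv2.imwrite("pics/w25.png",a)
hsv=cv2.cvtColor(a,cv2.COLOR_BGR2HSV)
m=cv2.inRange(hsv,(105,150,115),(125,255,255)); k,l,st,ce=cv2.connectedComponentsWithStats(m)
for i in range(1,k):
        if st[i,4]>100: print(st[i],ce[i].round(1),atz(W,ce[i],.156).round(4))
s=r.camera("side")[:,:,::-1].copy();cv2.imwrite("pics/s25.png",cv2.resize(s[220:350,260:380],None,fx=5,fy=4.6,interpolation=cv2.INTER_CUBIC))
E
```

```text
TCP [ 0.4898 -0.2635  0.0926] yaw 1.17 tilt [ 1.2e-03 -9.0e-04 -1.0e+00] -> d [-0.0013 -0.0026  0.0021] turn 0.15986877575103503
[ 290  249   46   42 1450] [312.  269.4] [ 0.4885 -0.261   0.156 ]
```

View pics/s25.png

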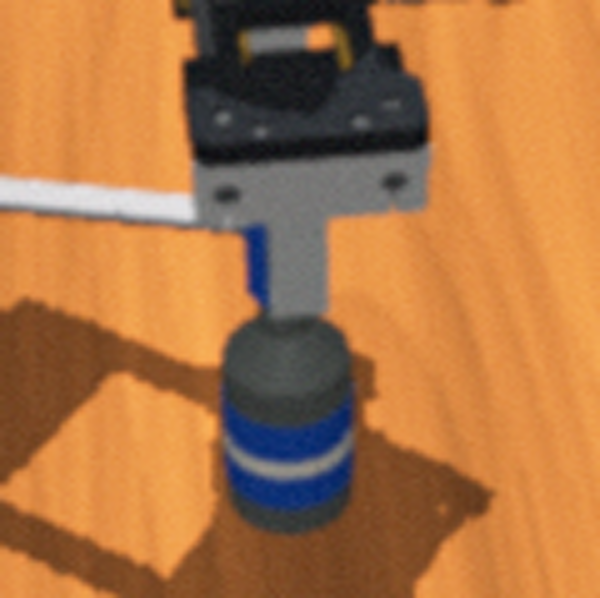

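move_arm([
  [-0.1, -0.001, -0.0026, 0.0017, -0.15],
  [-0.1, -0.001, -0.0026, 0.0017, -0.15],
  [-1, -0.001, -0.0026, 0.0017, -0.15],
  [-1, -0.001, -0.0026, 0.0017, -0.15],
  [-1, -0.001, -0.0026, 0.0017, -0.15],
  [-1, -0.001, -0.0026, 0.0017, -0.15],
  [-1, -0.001, -0.0026, 0.0017, -0.15],
])

```text
t: 21.0
tool_pos: [0.4882, -0.2605, 0.0902]
eef_rot: [3.141, 0.036, 0.0]
force: [-0.3, -0.5, 0.3]
opening: 0.271
```

move_arm([
  [-1, 0, 0, 0.001, 0],
  [-1, -0.003, 0, 0.001, 0],
  [-1, -0.006, 0, 0.001, 0],
  [-1, -0.009, 0, 0.0015, 0],
  [-1, -0.012, 0, 0.002, 0],
  [-1, -0.015, 0, 0.002, 0],
  [-1, -0.018, 0, 0.002, 0],
  [-1, -0.021, 0, 0.002, 0],
  [-1, -0.024, 0, 0.002, 0],
  [-1, -0.025, 0, 0.002, 0],
])

```text
t: 22.0
tool_pos: [0.4661, -0.262, 0.0908]
eef_rot: [3.139, 0.035, 0.011]
force: [3.9, 1.6, 7.3]
opening: 0.27
```

```bash
python3 - <<'E'
from h import *
s=r.read_state();delta([.4882,-.2605,.0902],0.0176);print(s["force"],s["opening"])
s=r.camera("side")[:,:,::-1].copy();cv2.imwrite("pics/s26.png",cv2.resize(s[220:350,260:380],None,fx=5,fy=4.6,interpolation=cv2.INTER_CUBIC))
E
```

```text
TCP [ 0.4661 -0.262   0.0908] yaw 1.29 tilt [ 0.0071 -0.0025 -1.    ] -> d [ 0.0221 -0.001   0.0007] turn 0.28421254004860563
[3.90194098 1.57948433 7.31304951] 0.26983693126977976
```

View pics/s26.png

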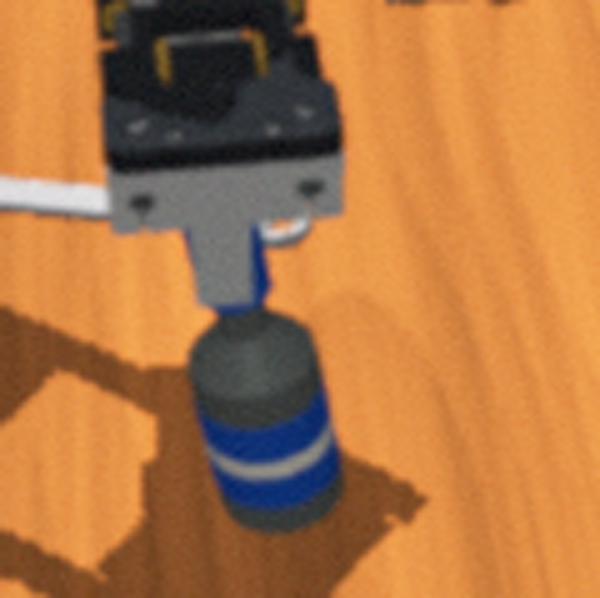

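move_arm([
  [-1, -0.001, 0, 0, 0],
  [-1, -0.001, 0, 0, 0],
  [-1, -0.001, 0, -0.006, 0],
  [-1, -0.001, 0, -0.025, 0],
  [-1, -0.001, 0, -0.055, 0],
  [-1, -0.001, 0, -0.09, 0],
  [-1, -0.001, 0, -0.125, 0],
  [-1, 0.005, -0.005, -0.16, 0.3],
  [-1, 0.012, -0.025, -0.19, 0.3],
  [-1, 0.02, -0.055, -0.2, 0.3],
])

```text
t: 23.05
tool_pos: [0.4821, -0.2071, 0.2907]
eef_rot: [3.138, 0.023, 0.003]
force: [0.4, -0.7, -1.3]
opening: 0.27
```

```bash
python3 - <<'E'
from h import *
delta([.5575,.085,.29],0.0176)
E
```

```text
TCP [ 0.4821 -0.2071  0.2907] yaw 0.84 tilt [ 0.0017 -0.0032 -1.    ] -> d [ 7.970e-02 -2.909e-01 -1.000e-04] turn -0.16437923186072934
```

move_arm([
  [-1, 0.01, -0.035, 0, 0],
  [-1, 0.02, -0.075, 0, 0],
  [-1, 0.03, -0.115, 0, 0],
  [-1, 0.041, -0.15, 0, 0],
  [-1, 0.052, -0.185, 0, 0],
  [-1, 0.061, -0.22, 0, 0],
  [-1, 0.069, -0.25, 0, 0],
  [-1, 0.075, -0.272, 0, 0],
  [-1, 0.078, -0.284, 0, 0],
  [-1, 0.0795, -0.29, 0, 0],
])

```text
t: 24.05
tool_pos: [0.5553, 0.0862, 0.2867]
eef_rot: [3.141, 0.029, -0.005]
force: [0.5, -0.3, -2.0]
opening: 0.271
```

move_arm([
  [-1, 0, -0.0005, 0, 0],
  [-1, 0, -0.0005, 0, 0],
  [-1, 0, -0.0005, 0, 0],
  [-1, 0, -0.0005, 0, 0],
])

```text
t: 24.45
tool_pos: [0.5562, 0.0854, 0.2883]
eef_rot: [3.141, 0.026, 0.0]
force: [0.3, -0.4, -1.9]
opening: 0.27
```

```bash
python3 look.py 30; python3 - <<'E'
import cv2
w=cv2.imread("pics/w30.png")
cv2.imwrite("pics/z30.png",cv2.resize(w[145:295,265:375],None,fx=4,fy=4,interpolation=cv2.INTER_CUBIC)[:600])
cv2.imwrite("pics/z31.png",cv2.resize(w[100:180,210:370],None,fx=5,fy=7,interpolation=cv2.INTER_CUBIC)[:600])
E
```

```text
TCP [0.5562 0.0854 0.2883] yaw 0.94 tilt [ 1.e-04 -3.e-04 -1.e+00] -> d [0. 0. 0.] turn -0.06478322822787597
24.45 25.417386878881597 [ 0.3 -0.4 -1.9] [0.02 0.   0.05]
```

View pics/w30.png

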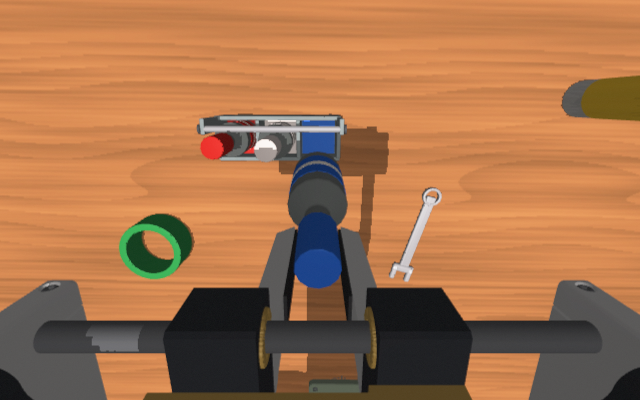

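View pics/z30.png

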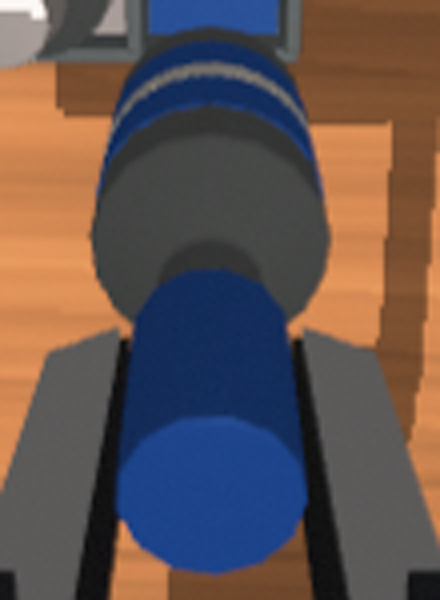

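View pics/z31.png

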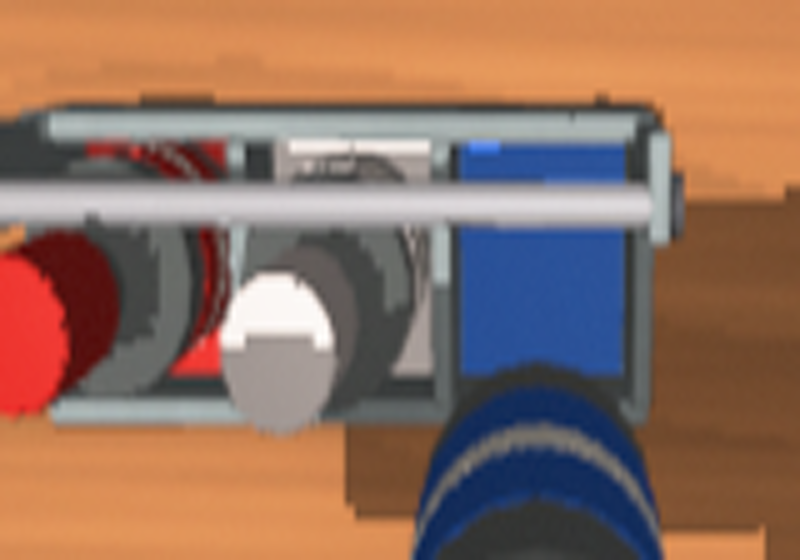

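```bash
python3 - <<'E'
from bfit import *
from fit import *
W=r.calibration("wrist");W["extrinsics"]=np.load("w30.npy")
t=np.array([.5562,.0854,.2883])
m=np.array([151.75,288,347.5,178,212,294.25,341.5,249,288.5,318])
f=lambda p:feats(W,t,p)-m
s=least_squares(f,[.15,0,0,.045,0],x_scale=[.1,.003,.003,.003,.05]);print(s.x, np.degrees(s.x[0]));print(f(s.x).round(1))
f=lambda q:feats(W,t,[q[0],q[1],q[2],.0442,0])-m
s=least_squares(f,[.15,0,0],x_scale=[.1,.003,.003]);print(s.x, np.degrees(s.x[0]));print(f(s.x).round(1))
pts=[((33,90,52),(45,108)),((33,-90,52),(648,108)),((-33,-90,40),(645,424)),
((19,-84,104),(652,205)),((19,-90,108),(672,205)),((-27,-84,8),(626,378)),((27,-29,52),(441,138)),((27,29,52),(237,138)),((-27,-29,52),(441,378)),((27,-32,8),(462,142)),((27,-84,8),(628,142))]
p=fit(W,pts,[210,100],[5,7]);print(cad(p,np.array([[0,-.058,0]])))
print("white",atz(W,np.array((278,352))/[5,7]+[210,100],.164))
E
```

```text
[ 0.11644648  0.0004858  -0.00064384  0.04111314 -0.00299733] 6.67189186858582
[-0.5  0.  -0.   1.1 -0.5 -0.4  0.4 -0.1 -0.1  0. ]
[ 0.10699856  0.00194371 -0.0005719 ] 6.130566069629296
[-0.3 -0.2  0.5  0.8 -0.8 -1.1  0.7 -0.4  0.7  0.4]
caddy [0.58947 0.1419  0.00976]
[[-5.3, -0.3], [2.1, 0.6], [0.8, 0.3], [-0.7, -0.1], [0.3, 0.1], [-0.4, -0.5], [0.1, 0.4], [-0.1, 0.1], [0.6, 4.0], [-0.4, -1.7], [-0.0, -1.5]]
[[0.59003861 0.08390657 0.        ]]
white [0.59020205 0.14206183 0.164     ]
```

```bash
python3 - <<'E'
from h import *
W=r.calibration("wrist");W["extrinsics"]=np.load("w30.npy")
print(atz(W,(150,252),.048),[atz(W,u,0.005).round(3) for u in ((400,272),(432,195))])
delta([.455,.085,.125],0.0176)
E
```

```text
[0.40475509 0.35398997 0.048     ] [array([ 0.35 , -0.067,  0.005]), array([ 0.496, -0.107,  0.005])]
TCP [0.5562 0.0858 0.2883] yaw 0.97 tilt [ 2.e-04 -1.e-04 -1.e+00] -> d [-0.1013 -0.0009  0.1633] turn -0.03364049774262087
```

move_arm([
  [-1, -0.03, 0, 0, 0],
  [-1, -0.065, 0, 0.01, 0],
  [-1, -0.095, 0, 0.04, 0],
  [-1, -0.1, 0, 0.075, 0],
  [-1, -0.1, 0, 0.11, 0],
  [-1, -0.1, 0, 0.14, 0],
  [-1, -0.1, 0, 0.165, 0],
  [-1, -0.1, 0, 0.182, 0],
  [-1, -0.1, 0, 0.19, 0],
  [-1, -0.1, 0, 0.19, 0],
])

```text
t: 25.6
tool_pos: [0.4553, 0.0845, 0.0973]
eef_rot: [-3.141, -0.028, 0.004]
force: [0.3, -0.8, -2.1]
opening: 0.271
```

move_arm([
  [-1, 0, 0, 0.002, 0],
  [-1, 0, 0, 0.004, 0],
  [-1, 0, 0, 0.006, 0],
  [-1, 0, 0, 0.007, 0],
  [-1, 0, 0, 0.007, 0],
])

```text
t: 26.1
tool_pos: [0.4563, 0.0846, 0.0913]
eef_rot: [3.141, 0.028, 0.0]
force: [-0.5, 0.3, -1.8]
opening: 0.274
```

move_arm([
  [-1, 0, 0, 0.001, 0],
  [-1, 0, 0, 0.002, 0],
  [-1, 0, 0, 0.003, 0],
  [-1, -0.002, 0, 0.003, 0],
  [-1, -0.004, 0, 0.003, 0],
  [-1, -0.006, 0, 0.003, 0],
  [-1, -0.006, 0, 0.003, 0],
])

```text
t: 26.8
tool_pos: [0.4544, 0.0845, 0.0908]
eef_rot: [-3.141, -0.028, -0.014]
force: [3.6, 0.8, 7.4]
opening: 0.271
```

move_arm([
  [-1, -0.002, 0, 0, 0],
  [-1, -0.004, 0, 0, 0],
  [-1, -0.005, 0, 0, 0],
  [-1, -0.005, 0, 0, 0],
])

```text
t: 27.2
tool_pos: [0.4493, 0.0844, 0.0906]
eef_rot: [-3.141, -0.028, -0.014]
force: [2.2, 0.5, 4.6]
opening: 0.271
```

```bash
python3 - <<'E'
from h import *
s=r.read_state();delta([.5562,.0854,.2883],0.0176);print(s["force"],s["opening"])
s=r.camera("side")[:,:,::-1].copy();cv2.imwrite("pics/s33.png",cv2.resize(s[100:260,220:360],None,fx=4,fy=3.7,interpolation=cv2.INTER_CUBIC))
E
```

```text
TCP [0.4493 0.0844 0.0906] yaw 1.01 tilt [ 8.9e-03  1.0e-04 -1.0e+00] -> d [ 0.1086  0.0008 -0.1967] turn 0.0014121828312730587
[2.17969859 0.50826388 4.60286768] 0.2705783136478125
```

View pics/s33.png

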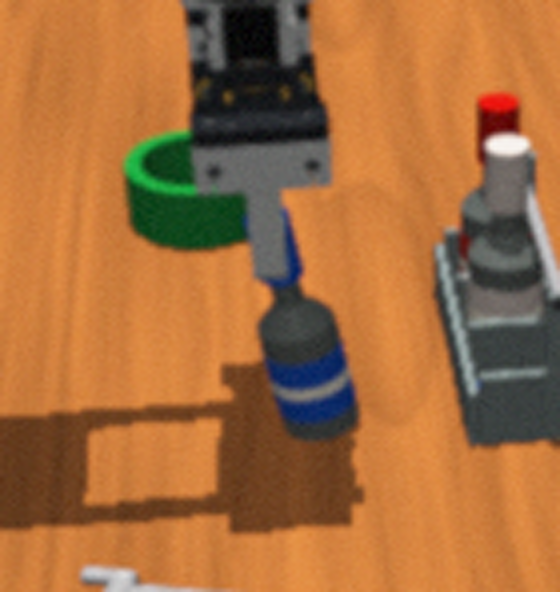

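move_arm([
  [-1, 0, 0, -0.005, 0],
  [-1, 0, 0, -0.025, 0],
  [-1, 0, 0, -0.06, 0],
  [-1, 0.01, 0, -0.1, 0],
  [-1, 0.03, 0, -0.14, 0],
  [-1, 0.055, 0, -0.175, 0],
  [-1, 0.08, 0, -0.192, 0],
  [-1, 0.1, 0, -0.197, 0],
  [-1, 0.108, 0, -0.197, 0],
  [-1, 0.11, 0, -0.197, 0],
])

```text
t: 28.25
tool_pos: [0.554, 0.0863, 0.283]
eef_rot: [-3.141, -0.028, 0.008]
force: [-1.0, 0.2, -2.3]
opening: 0.274
```

move_arm([
  [-1, 0, 0, 0, 0],
  [-1, 0, 0, 0, 0],
  [-1, 0, 0, 0, 0],
  [-1, 0, 0, 0, 0],
])

```text
t: 28.65
tool_pos: [0.5546, 0.0864, 0.2851]
eef_rot: [-3.141, -0.028, 0.001]
force: [-0.2, 0.1, -2.0]
opening: 0.269
```

```bash
python3 look.py 34; python3 - <<'E'
import cv2
w=cv2.imread("pics/w34.png")
cv2.imwrite("pics/z34.png",cv2.resize(w[140:295,265:375],None,fx=4,fy=4,interpolation=cv2.INTER_CUBIC)[:600])
cv2.imwrite("pics/z35.png",cv2.resize(w[100:180,210:370],None,fx=5,fy=7,interpolation=cv2.INTER_CUBIC)[:600])
E
```

```text
TCP [0.5546 0.0864 0.2851] yaw 1.03 tilt [-3.e-04  0.e+00 -1.e+00] -> d [0. 0. 0.] turn 0.017173848744449664
28.65 25.299282183265948 [-0.2  0.1 -2. ] [-0.01  0.07 -0.03]
```

View pics/z34.png

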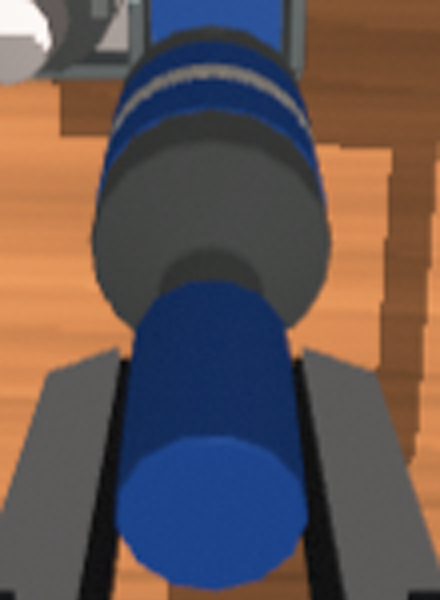

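View pics/z35.png

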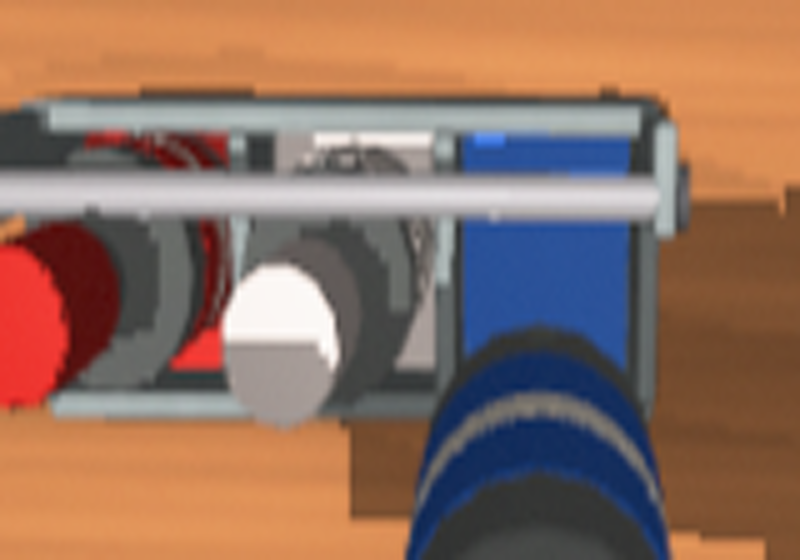

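move_arm([
  [-1, 0.001, 0.001, 0.012, 0],
  [-1, 0.002, 0.0017, 0.03, 0],
  [-1, 0.002, 0.0017, 0.048, 0],
  [-1, 0.002, 0.0017, 0.063, 0],
  [-1, 0.002, 0.0017, 0.073, 0],
  [-1, 0.002, 0.0017, 0.078, 0],
  [-1, 0.002, 0.0017, 0.078, 0],
  [-1, 0.002, 0.0017, 0.078, 0],
  [-1, 0.002, 0.0017, 0.078, 0],
])

```text
t: 29.7
tool_pos: [0.558, 0.0847, 0.2083]
eef_rot: [3.141, 0.028, 0.003]
force: [-0.8, 0.5, -1.5]
opening: 0.273
```

```bash
python3 look.py 36; python3 - <<'E'
import cv2
w=cv2.imread("pics/w36.png")
cv2.imwrite("pics/z36.png",cv2.resize(w[90:240,180:380],None,fx=4,fy=4,interpolation=cv2.INTER_CUBIC))
E
```

```text
TCP [0.558  0.0847 0.2083] yaw 1.02 tilt [ 0.0021  0.     -1.    ] -> d [0. 0. 0.] turn 0.012193303655765363
29.7 25.63198883305356 [-0.8  0.5 -1.5] [-0.03  0.04  0.01]
```

View pics/z36.png

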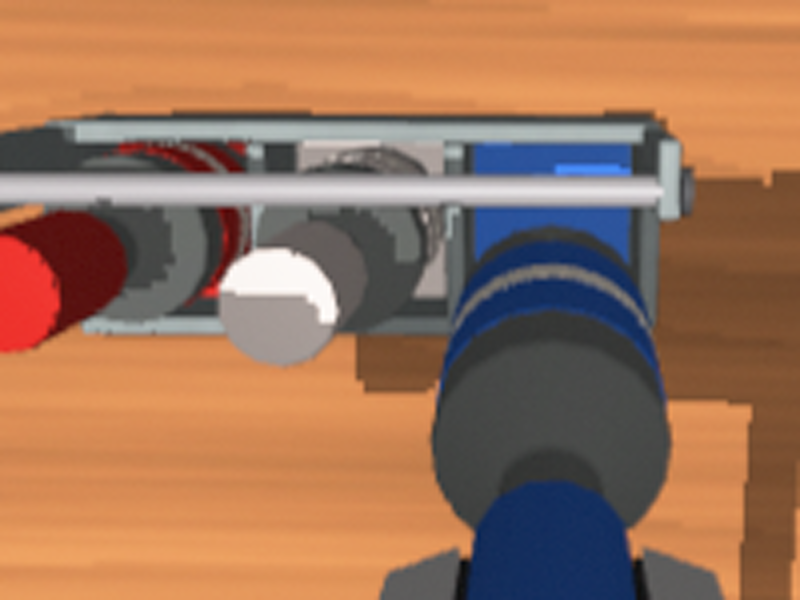

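View pics/a36.png

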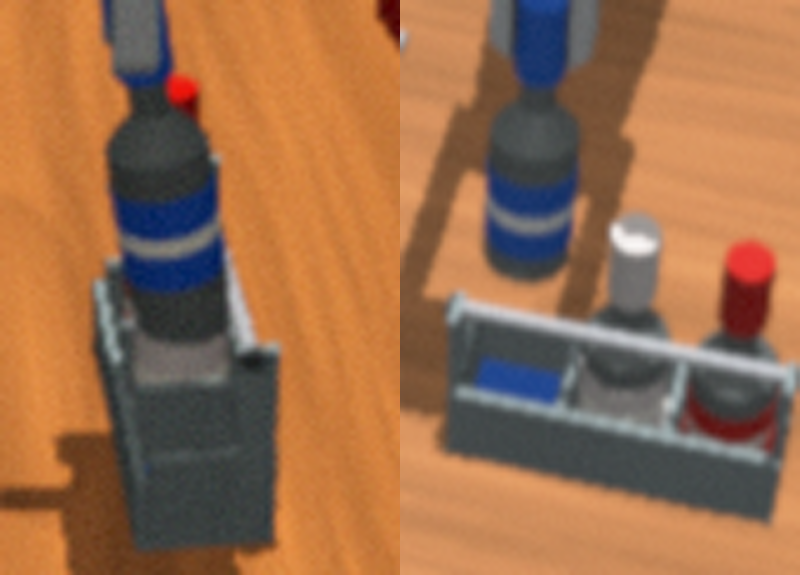

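move_arm([
  [-1, -0.0005, 0, 0.008, 0],
  [-1, 0.0003, 0, 0.016, 0],
  [-1, 0.0018, 0, 0.025, 0],
  [-1, 0.003, 0, 0.034, 0],
  [-1, 0.0044, 0, 0.042, 0],
  [-1, 0.0056, 0, 0.05, 0],
  [-1, 0.0068, 0, 0.058, 0],
  [-1, 0.0077, 0, 0.064, 0],
  [-1, 0.0083, 0, 0.068, 0],
  [-1, 0.0083, 0, 0.068, 0],
])

```text
t: 30.85
tool_pos: [0.5651, 0.0848, 0.1384]
eef_rot: [3.141, 0.028, -0.002]
force: [-0.7, 0.3, -2.1]
opening: 0.272
```

```bash
python3 look.py 37
```

```text
TCP [0.5651 0.0848 0.1384] yaw 1.02 tilt [-0.0013 -0.     -1.    ] -> d [0. 0. 0.] turn 0.009944237585630135
30.85 25.601930609912728 [-0.7  0.3 -2.1] [0.07 0.05 0.01]
```

View pics/a37.png

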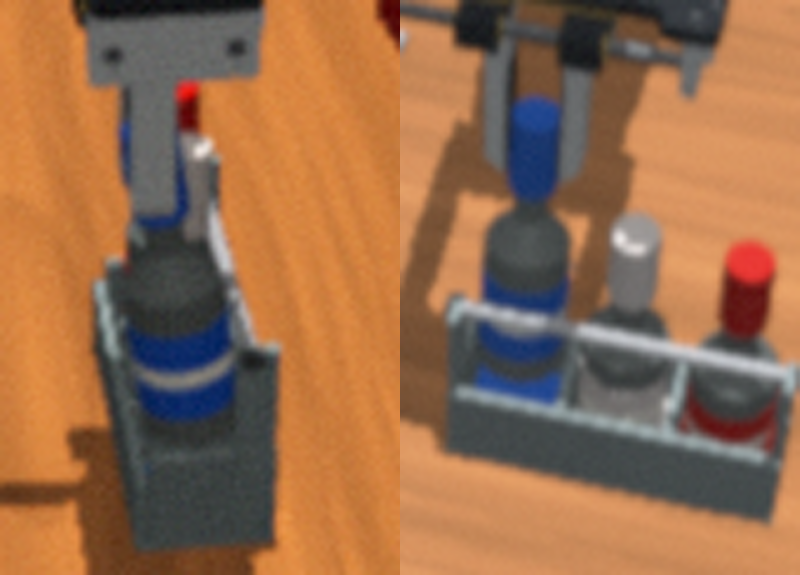

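move_arm([
  [-1, 0.0012, 0, 0.005, 0],
  [-1, 0.0022, 0, 0.01, 0],
  [-1, 0.003, 0, 0.015, 0],
  [-1, 0.0038, 0, 0.02, 0],
  [-1, 0.0046, 0, 0.025, 0],
  [-1, 0.0054, 0, 0.029, 0],
  [-1, 0.0061, 0, 0.033, 0],
  [-1, 0.0066, 0, 0.036, 0],
  [-1, 0.0067, 0, 0.0377, 0],
  [-1, 0.0067, 0, 0.0377, 0],
])

```text
t: 32.0
tool_pos: [0.5721, 0.0849, 0.1012]
eef_rot: [3.141, 0.028, -0.001]
force: [0.1, -0.1, -1.3]
opening: 0.27
```

```bash
python3 look.py 38
```

```text
TCP [0.5721 0.0849 0.1012] yaw 1.02 tilt [-5.e-04 -0.e+00 -1.e+00] -> d [0. 0. 0.] turn 0.009708953018636028
32.0 25.425556772718384 [ 0.1 -0.1 -1.3] [-0.01  0.06  0.01]
```

View pics/a38.png

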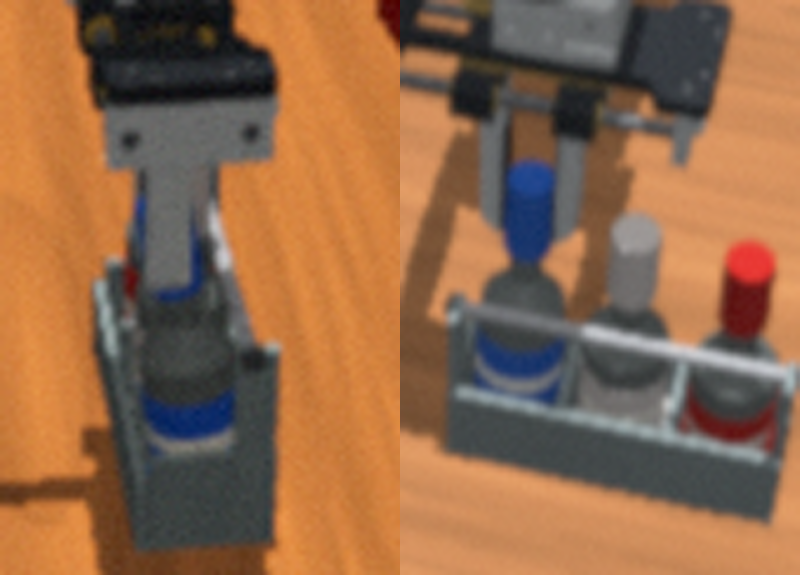

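move_arm([
  [-1, 0.002, 0, 0.0005, 0],
  [-1, 0.0045, 0, 0.0005, 0],
  [-1, 0.007, 0, 0.0005, 0],
  [-1, 0.0095, 0, 0.0005, 0],
  [-1, 0.012, 0, 0.0005, 0],
  [-1, 0.0145, 0, 0.001, 0],
  [-1, 0.0165, 0, 0.001, 0],
  [-1, 0.0185, 0, 0.001, 0],
  [-1, 0.0205, 0, 0.0015, 0],
  [-1, 0.0205, 0, 0.0015, 0],
])

```text
t: 33.15
tool_pos: [0.5931, 0.0852, 0.0999]
eef_rot: [3.141, 0.028, 0.001]
force: [-3.6, -0.2, -0.6]
opening: 0.27
```

```bash
python3 look.py 39; python3 - <<'E'
import cv2
w=cv2.imread("pics/w39.png");cv2.imwrite("pics/z39.png",cv2.resize(w[140:300,180:380],None,fx=3.7,fy=3.7,interpolation=cv2.INTER_CUBIC))
E
```

```text
TCP [0.5931 0.0852 0.0999] yaw 1.02 tilt [ 4.e-04  0.e+00 -1.e+00] -> d [0. 0. 0.] turn 0.007793431652123902
33.15 25.426736143498196 [-3.6 -0.2 -0.6] [ 0.03  1.03 -0.05]
```

View pics/z39.png

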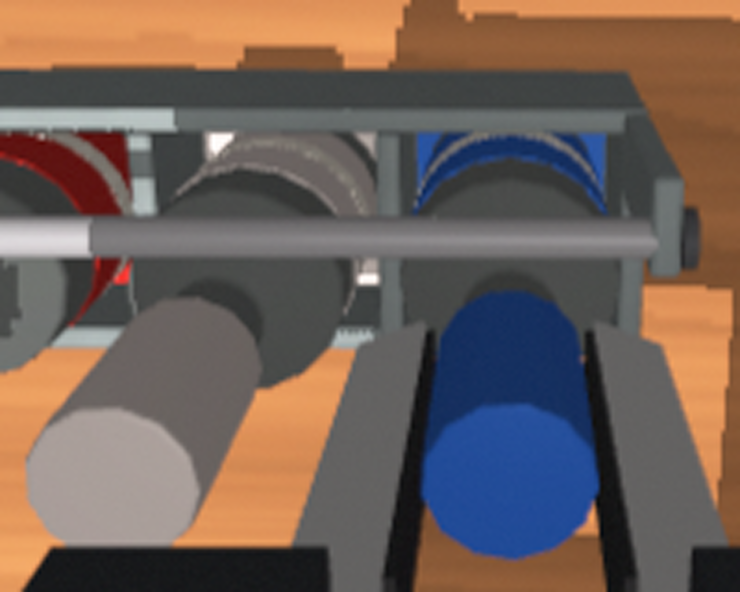

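View pics/a39.png

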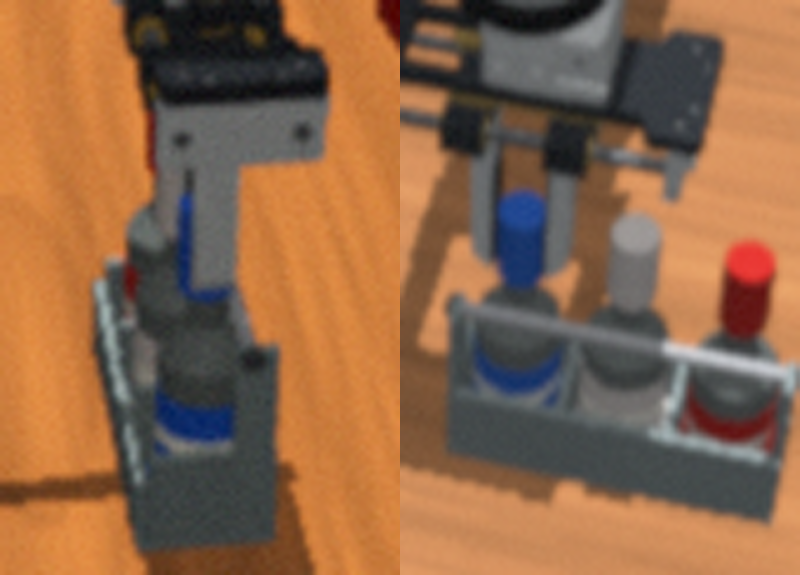

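move_arm([
  [-1, 0.002, 0, 0, 0],
  [-1, 0.004, 0, 0.0005, 0],
  [-1, 0.0045, 0, 0.001, 0],
  [-1, 0.0045, 0, 0.0017, 0],
  [-1, 0.0045, 0, 0.0022, 0],
  [-1, 0.0045, 0, 0.0026, 0],
  [-1, 0.0045, 0, 0.0026, 0],
])

```text
t: 34.0
tool_pos: [0.5965, 0.0854, 0.0977]
eef_rot: [3.141, 0.028, -0.003]
force: [-5.6, 0.0, 1.8]
opening: 0.274
```

move_arm([
  [-1, 0.001, 0, 0.0005, 0],
  [-1, 0.0015, 0, 0.0008, 0],
  [-1, 0.001, 0, 0.0008, 0],
  [-1, 0, 0, 0.0005, 0],
  [-1, 0, 0, 0.0003, 0],
])

```text
t: 34.5
tool_pos: [0.5979, 0.0854, 0.0977]
eef_rot: [-3.141, -0.028, -0.002]
force: [-2.6, -0.2, 2.5]
opening: 0.27
```

```bash
python3 look.py 40; python3 - <<'E'
import cv2
w=cv2.imread("pics/w40.png");cv2.imwrite("pics/z40.png",cv2.resize(w[140:300,180:380],None,fx=3.7,fy=3.7,interpolation=cv2.INTER_CUBIC))
E
```

```text
TCP [0.5979 0.0854 0.0977] yaw 1.02 tilt [ 0.0016  0.     -1.    ] -> d [0. 0. 0.] turn 0.011226769358051086
34.5 25.349958464344102 [-2.6 -0.2  2.5] [ 0.02  0.96 -0.01]
```

View pics/z40.png

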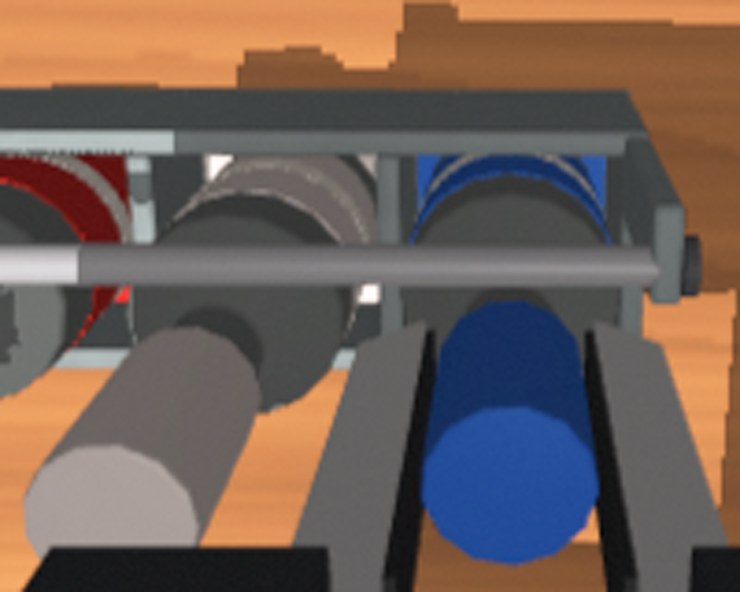

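Same picture as the red one before release (blue cap centre ~(511,485) in the crop, slightly past the white one). Release with a limited opening.

move_arm([
  [-1, -0.001, 0, 0, 0],
  [-0.2, -0.001, 0, 0, 0],
  [-0.2, -0.001, 0, 0, 0],
  [-0.2, -0.001, 0, 0, 0],
  [-0.2, -0.001, 0, 0, 0],
  [-0.2, -0.001, 0, 0, 0],
])

```text
t: 35.25
tool_pos: [0.5964, 0.0853, 0.097]
eef_rot: [-3.141, -0.028, -0.001]
force: [1.1, 0.3, 0.3]
opening: 0.397
```

```bash
python3 look.py 41; python3 - <<'E'
import cv2
w=cv2.imread("pics/w41.png");cv2.imwrite("pics/z41.png",cv2.resize(w[140:300,180:380],None,fx=3.7,fy=3.7,interpolation=cv2.INTER_CUBIC))
E
```

```text
TCP [0.5964 0.0853 0.097 ] yaw 1.02 tilt [ 4.e-04  0.e+00 -1.e+00] -> d [0. 0. 0.] turn 0.009442292532525213
35.25 37.36185255908185 [1.1 0.3 0.3] [-0.02 -0.   -0.03]
```

View pics/z41.png

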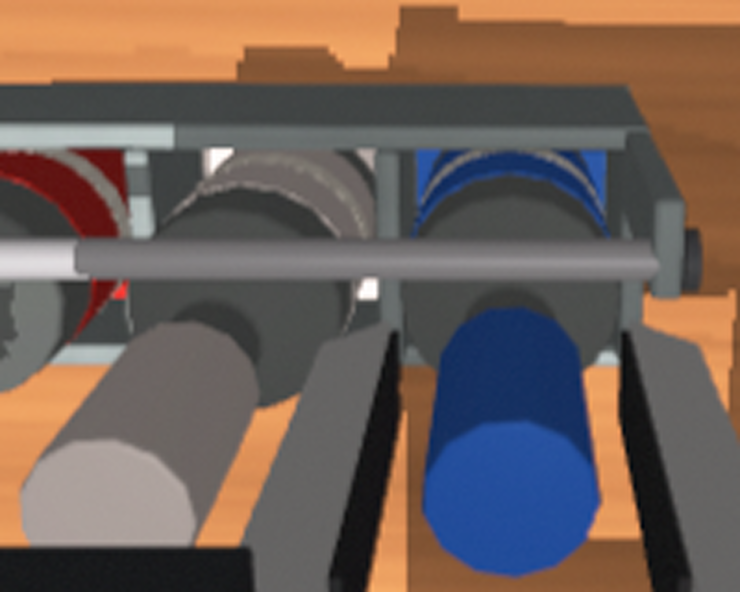

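move_arm([
  [-0.2, 0, 0, -0.015, 0],
  [-0.2, 0, 0, -0.045, 0],
  [-0.2, 0, 0, -0.085, 0],
  [-0.2, -0.01, 0, -0.125, 0],
  [-0.2, -0.03, 0, -0.16, 0],
  [-0.2, -0.055, -0.03, -0.19, 0],
  [-0.2, -0.065, -0.055, -0.2, 0],
  [-0.2, -0.065, -0.055, -0.2, 0],
  [-0.2, -0.065, -0.055, -0.2, 0],
  [-0.2, -0.065, -0.055, -0.2, 0],
])

```text
t: 36.4
tool_pos: [0.5301, 0.1384, 0.2962]
eef_rot: [3.141, 0.027, -0.002]
force: [0.6, 0.4, 0.5]
opening: 0.402
```

```bash
python3 look.py 42; python3 - <<'E'
import cv2
w=cv2.imread("pics/w42.png");cv2.imwrite("pics/z42.png",cv2.resize(w[90:220,220:420],None,fx=4,fy=4,interpolation=cv2.INTER_CUBIC))
a=cv2.imread("pics/c42.png");cv2.imwrite("pics/c42z.png",cv2.resize(a[180:275,315:415],None,fx=6,fy=6,interpolation=cv2.INTER_CUBIC))
E
```

```text
TCP [0.5301 0.1384 0.2962] yaw 0.98 tilt [-1.5e-03 -7.0e-04 -1.0e+00] -> d [0. 0. 0.] turn -0.026314229761786025
36.4 37.77107159189784 [0.6 0.4 0.5] [ 0.06  0.08 -0.05]
```

View pics/z42.png

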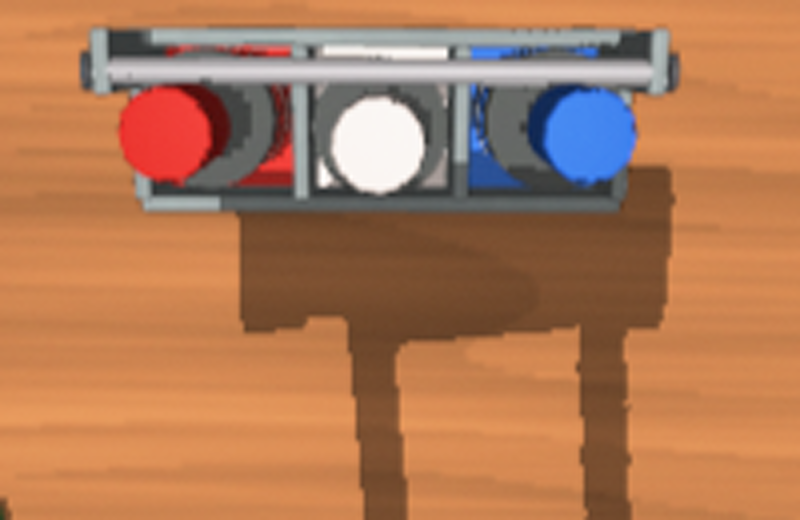

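View pics/c42z.png

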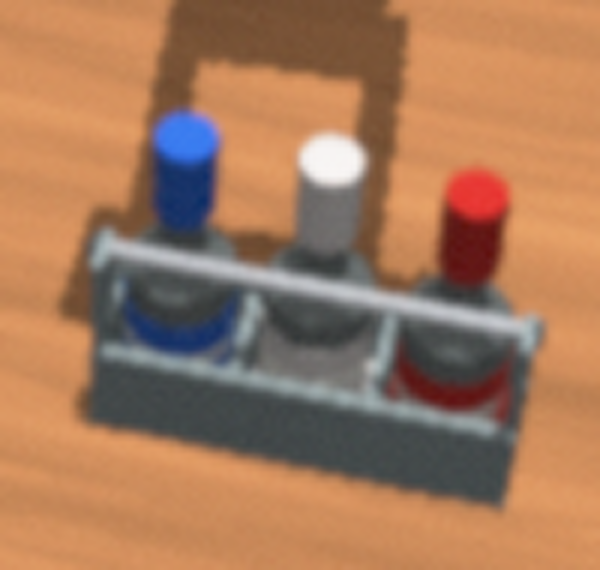

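View pics/s42.png

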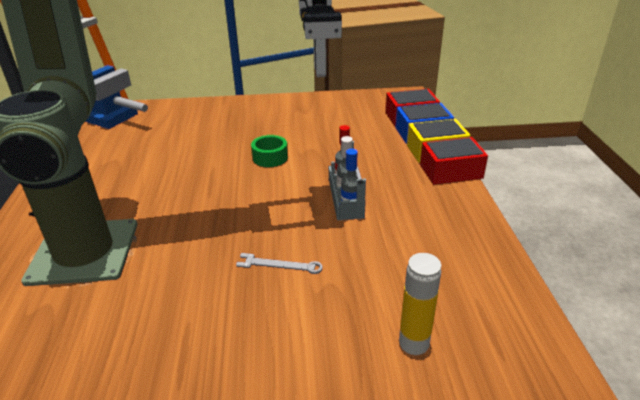

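```bash
python3 - <<'E'
from h import *
W=r.calibration("wrist");W["extrinsics"]=np.load("w42.npy")
for n,u in (("red",(167,134)),("white",(379,144)),("blue",(590,133))): print(n,atz(W,np.array(u)/4+[220,90],.164).round(4))
p=[.589,.1421,.0165];print(cad(p,np.array([[0,.058,0],[0,0,0],[0,-.058,0]])).round(4))
s=r.read_state();print(s["t"],s["force"].round(2),s["joint_velocities"].round(3).tolist())
r.close_job()
E
```

```text
red [0.5918 0.1996 0.164 ]
white [0.5901 0.142  0.164 ]
blue [0.594  0.0848 0.164 ]
[[0.588  0.2001 0.    ]
 [0.589  0.1421 0.    ]
 [0.59   0.0841 0.    ]]
36.55 [ 0.01 -0.77  0.5 ] [0.0, -0.001, -0.002, 0.001, 0.002, -0.001]
the job is handed in; nothing more can be done
```

Both bottles are in the caddy cells of their own colour, under the rod, and I handed the job in at 36.6 s.

**How it was done:** The moves could not tilt the hand. So I gripped each cap and pressed the foot on the bench while drawing the cap back. This turned the bottle about 8° in the jaws; blue first came out at about 6° and needed a second tilt. I then slid each bottle under the rod without touching the caddy. To straighten it I pushed its foot against the back wall, lowered it to the floor and let go.

**Last checks, from the images:**
- **Position:** the red and blue cap tops are each about 4 mm from their cell centres, towards the back wall, inside the 9 mm limit. That is the most play the cell allows.
- **Upright and seated:** both look as upright as the white bottle in the wrist and scene views. I judged seating from floor contact and these views and did not measure the underside height.
- **Forces:** readings between moves stayed under about 9 N, and the gripper is clear of everything.
- **Other objects:** the white bottle's measured position did not change. The spray can, tape roll and wrench look unmoved in the side view.

**Disagreements:**
- The fingertips appeared about 35 mm higher than the tool-frame description says. I set the grip height from the images, and the closed opening of about 25.5 mm fits the 26 mm cap.
- The scene and side cameras differed by up to about 8 mm, so I used the wrist camera for positions.

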